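# Drive home the battery-cover screw of an upturned kitchen scale

## Task

The kitchen scale is lying upside down on the counter with its coin-slot battery-cover screw left loose. Take the flat-blade screwdriver with the six-sided handle from its rack, seat the blade in the screw's slot and drive the screw clockwise until it is fully home, then hang the screwdriver back in its rack hole. Turn the screw only with the screwdriver, do not shove the scale along the counter, and leave everything else where it stands.

Things in the scene. Friction and masses are not known exactly. Their poses are not given: they have to be found in the camera images.
- flat_driver: Loose flat-blade screwdriver, 90 to 160 g, hanging upright. Origin: middle of the blade's lower edge; z up the shank, x along the blade's width. Blade 12 wide (x), 2 thick (y), 12 mm long; shank 8.4 mm across; grey six-sided handle 30 mm across flats from z = 70 to 134 mm, flat pairs facing along x and 60 degrees either side of x. Its shoulder (z = 70 mm) rests on the rack's top board.
- cross_driver: Loose slim cross-point screwdriver, 142 mm long, with a round waisted grey handle 25 mm across, hanging in the rack's other hole. Not needed. Origin at its point, z up.
- rack: Fixed wooden screwdriver rack, 62 x 176 mm, open at front and back. Origin: centre of its underside, z up, y along its length. Top board 11 mm thick, upper face 85 mm above the counter, with two round through-holes 19 mm across at x = 0, y = +43 and -43 mm; which hole holds which driver varies. A driver hung in it has its lower end 15 mm above the counter.
- scale: Loose kitchen scale, 0.9 kg, lying upside down on its 200 (x) x 156 mm weighing plate. Origin: centre of the face on the counter, z up. Housing's underside at z = 26 mm; four rubber feet 18 mm across up to z = 35 mm at x = +-81, y = +-58 mm; grey battery cover 104 x 60 mm, face at z = 33 mm, with the screw in a round recess 23 mm wide, 7 mm deep at x = 34, y = 0 mm.
- screw: The loose steel screw. Origin: centre of its round head's top face; head 20 mm across, 6 mm thick. The origin rises and sinks with the screw, but its axes stay those of the scale: they do not turn with the head. A straight slot 4 mm wide, 3.5 mm deep crosses the head through its centre; its direction is random and not reported: see it or feel for it. It comes round every half turn.
- trivet: Loose round trivet, cork under steel bars, 176 mm across, 12 mm high. Leave alone. Origin at the centre of its underside.
- strainer: Loose steel mesh strainer lying rim down, 144 mm across, 55 mm high, black handle. Leave alone. Origin at the centre of its underside.
- latch_box: Loose clear plastic box with a lid and a snap latch, 154 x 109 x 65 mm. Leave alone. Origin at the centre of its underside.
- mug: Loose white mug, 80 mm across, 92 mm high. Leave alone. Origin at the centre of its underside.
- salt_jar: Loose glass jar with a steel cap, 60 mm across, 95 mm high. Leave alone. Origin at the centre of its underside.
- screw_home (a point): Fixed point on the scale, on the screw's axis: where the screw's origin is when fully home, at x = 34, y = 0, z = 32 mm in the scale's frame, 1 mm below the cover's face. The screw starts 2.6 to 4.2 mm above it and stops dead at it. Right-hand quick thread: clockwise seen from above sinks it 5 mm per turn. The thread drags with about 0.1 N m and does not give way to pushing.
Not all that is in view belongs to the job. What is shaped like the flat_driver but turquoise is not meant.

How it is judged:
By the outcome, as a careful person would: the job done as asked, in the order asked, and still so for the second after the job is handed in, with the robot touching nothing.
It also fails if it takes over 72 s, if anything falls off the work surface, if the arm or the gripper's body presses on something with over 40 N, if the wrist force passes 120 N, or if a joint passes its speed limit or range.

## Robot

A 6-joint arm with a two-finger parallel gripper is mounted at the origin on the work surface. World frame = base frame: x ahead of the robot, y to its left, z up, the work surface at z = 0. Lengths are in m, angles in degrees, forces in N, time in s.
With the tool pointing down it reaches from about 0.4 to 0.825 m from the base axis. Payload 7 kg.
Tool frame: the origin (TCP) lies at the very end of the fingers, on their centre line; the grasp point (between the pads) lies 19 mm behind it; z points along the fingers, x is the direction in which the jaws open and shut, and the axes are right-handed (so a half turn about z gives the same grasp; the last joint's range is limited). The gripper opens to 88 mm and grips with 3 to 60 N. Pads are 19 mm wide; open, the fingers measure 130 mm over their backs; the gripper's body (78 mm by 193 mm) begins 47 mm behind the grasp point.
Start: joints at [80.392, 20.546, 0.682, 0, -70.136, -16.507], TCP at [0.297, 0.606, 0.227] pointing down, gripper open.
Joint ranges: [-176.03, 176.03], [-82.01, 121.73], [-58.28, 71.71], [-173.87, 95.51], [-174.79, -0.11], [-173.66, 173.66]. Speed limits (degrees/s): [136.94, 136.94, 172.46, 180, 180, 180].

## Interface

Orientations are given as [roll, pitch, yaw] about the fixed x, y, z axes, in that order (R = Rz(yaw) Ry(pitch) Rx(roll)).
In Python, from plant import get_state, optics, order, finder gives the robot as it stands.
- The arm moves only by the shell command python3 -m crank 'ROWS' [FORCE]. ROWS is JSON, a list of rows, each an object of numbers: "dx", "dy", "dz": the shift along the tool's x, y, z in mm; "wx", "wy", "wz": the turn, a rotation vector about the tool's x, y, z in degrees; "hand": the opening in per cent of the stroke, from 0 (shut) to 100 (fully open). A call has 1 to 10 rows; each row shifts and turns the commanded pose from where the row before left it, along the tool's axes as they then stand; what a row does not reach is not made up. A row lasts 1/8 s, in which the tool goes at most 62.5 mm and 10.7 degrees, less where a joint would pass 70% of its speed; a pose out of reach is approached as far as the arm can. A call is refused whole if a number of a shift passes 62.5 or a number of a turn 10.7, either way. A call with a gripper value outside its range is refused whole. The fingers move at their own pace and stop on an object; FORCE is the grip in N (left out, the last holds). Time passes only in rows, so rows that do not move let the fingers close. It gives the time, the measured TCP pose, the force and the opening at its end, in the units of the state.
- get_state(): the state, without advancing time (a new reading comes with each control period).
- optics.capture(name): name is "scene" or "top" or "wrist"; returns the picture (420x560x3 uint8, blue, green, red); there is no depth.
- optics.calibration(name): a dict with "intrinsics" (3x3 intrinsics, pixels), "k1" (the pictures are not rectified: a ray, as slopes to the right and down, at radius r is drawn at 1 + k1 r^2 times it, then the intrinsics apply), "R" (3x3) and "t" (3): a world point X has camera coordinates R X + t; the wrist camera has in their place "T_tool_cam" (4x4, takes a point from camera to tool coordinates, whose origin is the TCP and whose axes are the tool frame's). Camera axes: x right, y down, z forward; pixel columns grow to the right and rows downward; lengths in m; the calibration is good to about 2 mm. A picture is of the moment at which its call begins: read the wrist's pose just before it. calibration takes no time and is no camera call.
- order.close_job(): hands the job in, once; it reports no verdict.
Trained networks look in the newest picture that a camera, given by its name, has taken for a name from the list of things; names that differ only in an ending like _2 or _b are one class to them, and where a whole thing is asked for, a point or a joint stands for the part that bears it (a point fixed in the world has none). Each returns a list of dicts, best first, with "conf" (0 to 1); they miss things now and then, are a little off and sometimes report something else, mostly with a low value. They report only what shows in the picture. A call takes as long as a camera call. They do not tell look-alikes from the thing itself.
- finder.masks_of(thing, camera): "mask" (420x560 bool, what is visible of it) and "rect" ([centre column, centre row, width, height] in pixels, round what is visible of it).
- finder.place_of(thing, camera): "centre" ([column, row] in pixels: a listed point, or the origin of a listed thing).
The state is a dict: "time_s": time; "joints": joint angles; "qd": joint speeds; "joint_torque": joint torques, N m; "tcp_pos": TCP position; "eef_rot": TCP orientation; "contact_force": force on the tool from outside, world axes, zero at the start; "moment": the same for the moment, N m; "gripper_width": finger opening in m.
Only numpy, scipy, OpenCV 4.12 (cv2) and the standard library are available. Lean on these libraries where they do the work, as an engineer would, in place of code of your own. Each camera call takes 0.05 s, during which the arm holds its last target.

## Working session

There is one attempt and no reset: what is moved stays moved. The work goes in short steps, Python scripts to look and compute and a shell command to move; the robot and the scene stay as the last step left them, time stands still between calls to the robot, and variables do not carry over. Pictures are saved under pics/ and viewed, and the job is handed in when it is done.

```bash
ls; mkdir -p pics; cat > h.py <<'E'
import numpy as np, cv2
from scipy.spatial.transform import Rotation as R
from plant import get_state, optics, order, finder
def tool():
    s=get_state(); T=np.eye(4); T[:3,:3]=R.from_euler('xyz',s['eef_rot'],degrees=True).as_matrix(); T[:3,3]=s['tcp_pos']; return T
def cam(name,T=None):
    c=optics.calibration(name); K=np.array(c['intrinsics'])
    if name=='wrist':
        M=np.linalg.inv((tool() if T is None else T)@np.array(c['T_tool_cam'])); return K,c['k1'],M[:3,:3],M[:3,3]
    return K,c['k1'],np.array(c['R']),np.array(c['t'])
def ray(C,uv):
    K,k1,Rm,t=C; d=np.linalg.solve(K,[uv[0],uv[1],1.]); p=d[:2]; q=p.copy()
    for _ in range(30): q=p/(1+k1*(q@q))
    return -Rm.T@t, Rm.T@np.array([q[0],q[1],1])
def at_z(C,uv,z):
    o,d=ray(C,uv); return o+d*(z-o[2])/d[2]
def proj(C,X):
    K,k1,Rm,t=C; c=Rm@np.array(X)+t; q=c[:2]/c[2]; q=q*(1+k1*(q@q)); return (K@[q[0],q[1],1])[:2]
def snap(name,fn):
    im=optics.capture(name); cv2.imwrite('pics/'+fn,im); return im
E
python3 - <<'E'
from h import *
print(get_state())
for n in ('scene','top','wrist'):
    snap(n,f'{n}0.png')
for n in ('scene','top'):
    C=cam(n); print(n,-C[2].T@C[3])
    for th in ['flat_driver','rack','scale','screw','cross_driver','screw_home']:
        print(th,[(np.round(d['centre']),round(d['conf'],2)) for d in finder.place_of(th,n)][:4])
print(optics.calibration('wrist'))
E
```

```text
pics
{'time_s': 0.0, 'joints': array([ 8.03924233e+01,  2.05906919e+01,  6.34511879e-01, -1.97525616e-02,
       -7.01350489e+01, -1.65055570e+01]), 'qd': array([ 0.0602869 ,  0.09327328, -0.07364967, -0.10253227, -0.05696639,
        0.00568819]), 'joint_torque': array([ 1.42080757e-03, -5.82723856e+01,  2.93050396e+01,  6.99701115e+00,
        7.12331981e-03, -1.60876893e-04]), 'tcp_pos': array([0.29692505, 0.60565296, 0.22563783]), 'eef_rot': array([-1.79991882e+02, -9.27455014e-02, -1.16119867e+02]), 'contact_force': array([-0.09031915, -0.83855588,  0.05040288]), 'moment': array([-0.03041699,  0.00466069,  0.00090084]), 'gripper_width': 0.08763517475545791}
scene [1.26953909 0.84577047 1.39252558]
flat_driver [(array([239., 145.]), 0.68), (array([274., 163.]), 0.61), (array([242., 164.]), 0.44)]
rack [(array([248., 173.]), 0.95)]
scale [(array([323., 240.]), 0.96)]
screw [(array([321., 243.]), 0.59)]
cross_driver []
screw_home [(array([320., 243.]), 0.61)]
top [ 0.37870106 -0.03116433  1.11074036]
flat_driver [(array([412., 248.]), 0.79), (array([378., 235.]), 0.69), (array([349., 269.]), 0.65), (array([447., 194.]), 0.45)]
rack [(array([355., 234.]), 0.72), (array([279., 184.]), 0.22)]
scale [(array([219., 230.]), 0.76)]
screw [(array([354., 234.]), 0.69), (array([209., 219.]), 0.58)]
cross_driver [(array([344., 236.]), 0.46)]
screw_home [(array([207., 222.]), 0.73)]
{'intrinsics': array([[314.13126915,   0.        , 278.52022522],
       [  0.        , 314.13126915, 212.50698937],
       [  0.        ,   0.        ,   1.        ]]), 'k1': 0.007036337580139629, 'T_tool_cam': array([[ 9.99999350e-01, -1.05130502e-03, -4.42435241e-04,
         4.02765177e-04],
       [ 1.13156520e-03,  9.63147056e-01,  2.68972988e-01,
        -7.25569654e-02],
       [ 1.43357547e-04, -2.68973313e-01,  9.63147619e-01,
        -1.57864361e-01],
       [ 0.00000000e+00,  0.00000000e+00,  0.00000000e+00,
         1.00000000e+00]])}
```

View pics/scene0.png

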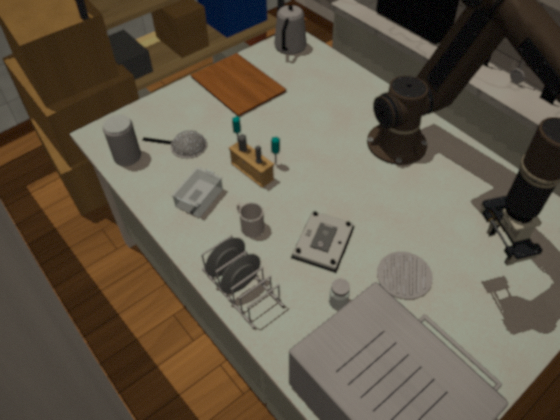

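View pics/top0.png

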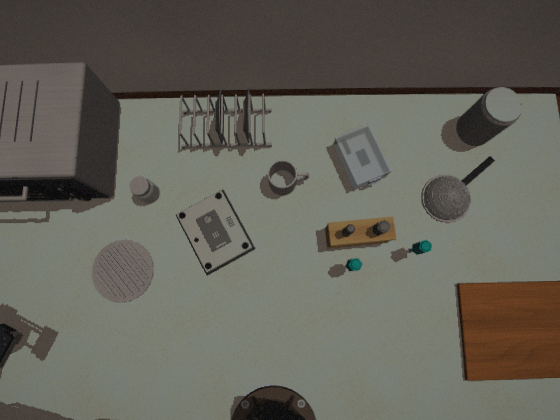

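View pics/wrist0.png

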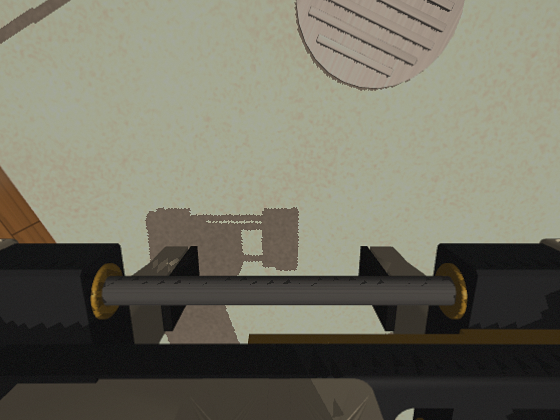

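```bash
python3 - <<'E'
from h import *
a=cv2.imread('pics/top0.png'); b=cv2.imread('pics/scene0.png')
A=cv2.resize(a[180:290,300:450],None,fx=5,fy=5,interpolation=cv2.INTER_CUBIC); cv2.imwrite('pics/topz.png',A)
B=cv2.resize(a[180:280,165:265],None,fx=6,fy=6,interpolation=cv2.INTER_CUBIC); cv2.imwrite('pics/topscale.png',B)
B=cv2.resize(b[100:200,210:310],None,fx=6,fy=6,interpolation=cv2.INTER_CUBIC); cv2.imwrite('pics/scenez.png',B)
C=cam('top')
for n,uv,z in [('flat',(380,227),.149),('cross',(348,231),.142+.015),('t1',(354,265),.149),('t2',(424,246),.149),('screw',(208,219),.035),('scale',(219,230),0),('mug',(282,178),.09),('box',(361,157),.065),('strainer',(446,198),.05)]:
    print(n,at_z(C,uv,z).round(3))
E
```

```text
flat [ 0.519 -0.276  0.149]
cross [ 0.509 -0.194  0.157]
t1 [ 0.426 -0.207  0.149]
t2 [ 0.47  -0.383  0.149]
screw [0.567 0.176 0.035]
scale [0.54 0.15 0.  ]
mug [ 0.666 -0.034  0.09 ]
box [ 0.731 -0.257  0.065]
strainer [ 0.613 -0.493  0.05 ]
```

View pics/topz.png

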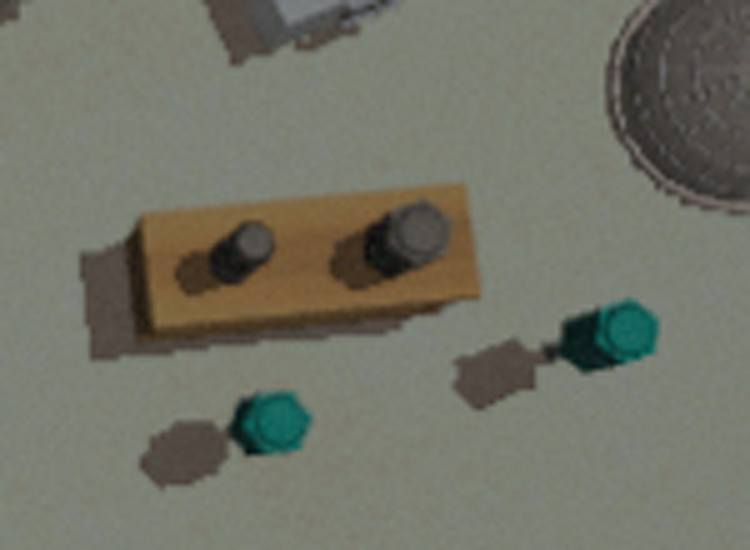

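View pics/scenez.png

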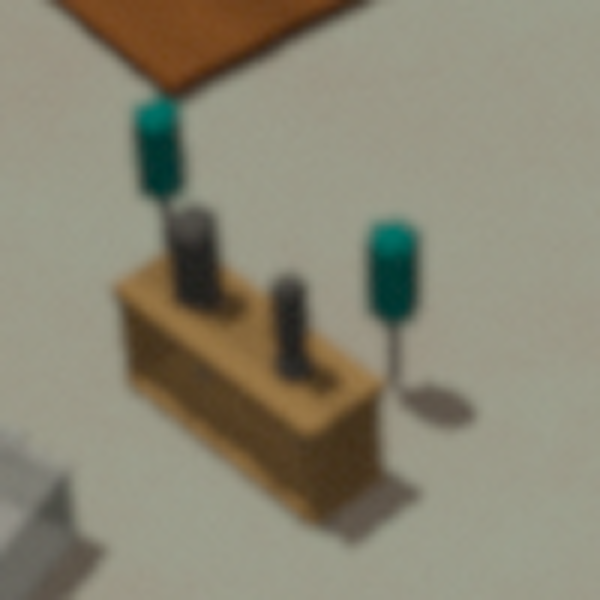

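View pics/topscale.png

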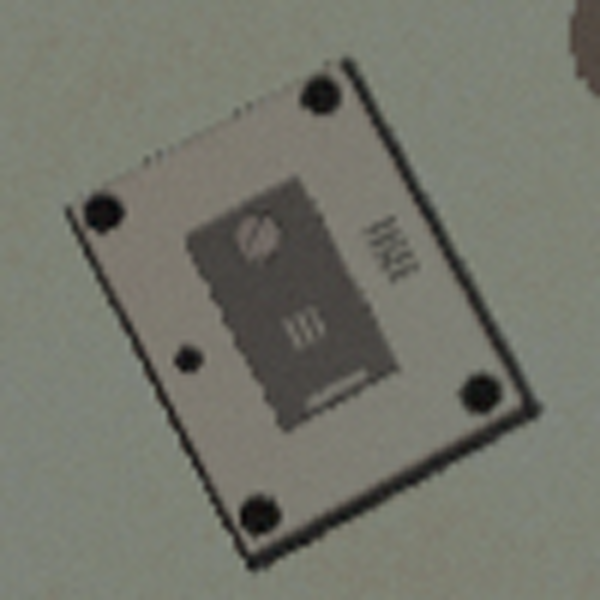

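```bash
cat >> h.py <<'E'
def togo(p,yaw=None):
    T=tool(); d=T[:3,:3].T@(np.array(p)-T[:3,3])*1000
    out='shift tool mm %s'%d.round(1)
    if yaw is not None:
        G=R.from_euler('xyz',[180,0,yaw],degrees=True)
        out+=' turn %s'%(R.from_matrix(T[:3,:3].T@G.as_matrix()).as_rotvec(degrees=True)).round(2)
    print(out)
E
python3 - <<'E'
from h import *
togo((.567,.176,.17))
E
```

```text
shift tool mm [ 267.4 -431.6   56.6]
```

```bash
python3 -m crank '[{"dx":27,"dy":-43,"dz":5.5},{"dx":27,"dy":-43,"dz":5.5},{"dx":27,"dy":-43,"dz":5.5},{"dx":27,"dy":-43,"dz":5.5},{"dx":27,"dy":-43,"dz":5.5},{"dx":27,"dy":-43,"dz":5.5},{"dx":27,"dy":-43,"dz":5.5},{"dx":27,"dy":-43,"dz":5.5},{"dx":27,"dy":-43,"dz":5.5},{"dx":24,"dy":-44,"dz":5.5}]'; python3 - <<'E'
from h import *
print(get_state()['joints'].round(1))
C=cam('wrist'); snap('wrist','w1.png'); print(get_state()['tcp_pos'],get_state()['eef_rot'])
for th in ['screw','scale','screw_home']:
    for d in finder.place_of(th,'wrist')[:2]: print(th,d['centre'],d['conf'],at_z(C,d['centre'],{'screw':.0355,'scale':0,'screw_home':.032}[th]).round(4))
E
```

```text
[ 80.4  20.5   0.7   0.  -70.1 -16.5]
[0.29713404 0.60603965 0.22657421] [ 1.79999594e+02 -5.91868468e-04 -1.16116019e+02]validation failed for argument at $[0]...
```

View pics/w1.png

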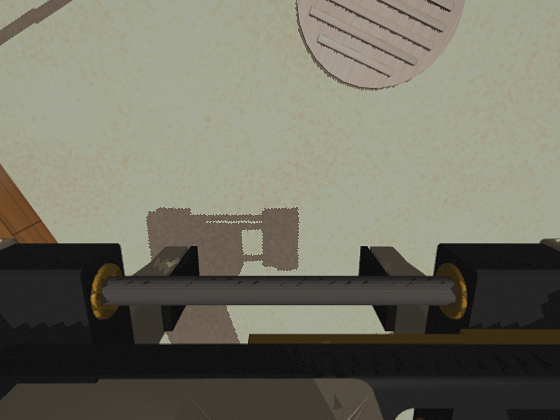

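```bash
python3 -m crank '[{"dx":27,"dy":-43,"dz":5.5,"wx":0,"wy":0,"wz":0,"hand":100}]'
```

```text
time_s: 1.08
tcp_pos: [0.3231, 0.5645, 0.2206]
eef_rot: [-180.0, 0.0, -115.9]
contact_force: [-0.5, -0.9, -0.5]
gripper_width: 0.0875
```

```bash
python3 -m crank '[{"dx":27,"dy":-43,"dz":5.5,"wx":0,"wy":0,"wz":0,"hand":100},{"dx":27,"dy":-43,"dz":5.5,"wx":0,"wy":0,"wz":0,"hand":100},{"dx":27,"dy":-43,"dz":5.5,"wx":0,"wy":0,"wz":0,"hand":100},{"dx":27,"dy":-43,"dz":5.5,"wx":0,"wy":0,"wz":0,"hand":100},{"dx":27,"dy":-43,"dz":5.5,"wx":0,"wy":0,"wz":0,"hand":100},{"dx":27,"dy":-43,"dz":5.5,"wx":0,"wy":0,"wz":0,"hand":100},{"dx":27,"dy":-43,"dz":5.5,"wx":0,"wy":0,"wz":0,"hand":100},{"dx":27,"dy":-43,"dz":5.5,"wx":0,"wy":0,"wz":0,"hand":100},{"dx":24,"dy":-44,"dz":5.5,"wx":0,"wy":0,"wz":0,"hand":100},{"dx":0,"dy":0,"dz":0,"wx":0,"wy":0,"wz":0,"hand":100}]'; python3 - <<'E'
from h import *
print(get_state()['joints'].round(1))
C=cam('wrist'); snap('wrist','w2.png'); print(get_state()['tcp_pos'],get_state()['eef_rot'])
for th in ['screw','scale','screw_home']:
    for d in finder.place_of(th,'wrist')[:2]: print(th,d['centre'],d['conf'],at_z(C,d['centre'],{'screw':.0355,'scale':0,'screw_home':.032}[th]).round(4))
E
```

```text
time_s: 2.33
tcp_pos: [0.5676, 0.1738, 0.1709]
eef_rot: [180.0, -0.1, -116.3]
contact_force: [0.1, 0.1, -0.6]
gripper_width: 0.0871
[ 35.9  15.4 -14.3   0.  -60.3  27.8]
[0.5671217  0.17510641 0.17119406] [ 1.79982305e+02 -3.15682928e-02 -1.16286263e+02]
screw [272.4, 202.5] 0.69 [0.5706 0.1784 0.0355]
scale [301.6, 215.2] 0.9 [0.5362 0.1608 0.    ]
screw_home [275.0, 203.1] 0.81 [0.5682 0.1768 0.032 ]
```

View pics/w2.png

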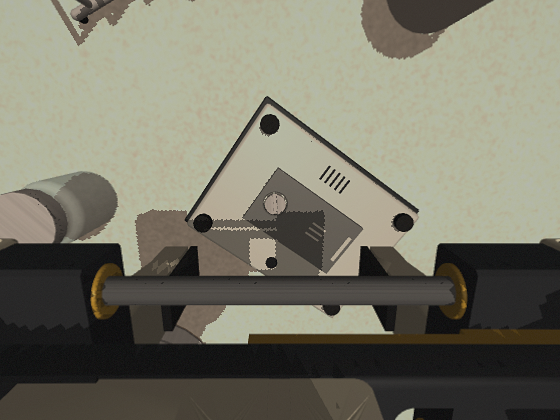

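```bash
python3 - <<'E'
from h import *
from scipy.optimize import least_squares
C=cam('wrist'); im=cv2.imread('pics/w2.png')
uv=[(270,124),(203,222),(403,222)]
# refine feet centroid
g=cv2.cvtColor(im,cv2.COLOR_BGR2GRAY); P=[]
for u,v in uv:
    w=g[v-11:v+12,u-11:u+12]; ys,xs=np.nonzero(w<50); P.append((u-11+xs.mean(),v-11+ys.mean()))
X=np.array([at_z(C,p,.035)[:2] for p in P]); print(np.round(P,1),X.round(4))
# image feet: left(203)= +x? screw at +x between feet 270,203 
F=np.array([(81,-58),(81,58),(-81,-58)])/1e3
for F in (np.array([(81,-58),(81,58),(-81,-58)])/1e3,np.array([(81,58),(81,-58),(-81,58)])/1e3):
    f=lambda q:(F@np.array([[np.cos(q[2]),np.sin(q[2])],[-np.sin(q[2]),np.cos(q[2])]])+q[:2]-X).ravel()
    r=min((least_squares(f,[.53,.15,a]) for a in (0,1.5,3,-1.5)),key=lambda r:r.cost); q=r.x
    print('scale',q[:2].round(4),np.degrees(q[2]),'res',(r.fun*1e3).round(1)); s=q[:2]+.034*np.array([np.cos(q[2]),np.sin(q[2])]); print('screw',s.round(4))
z=cv2.resize(im[180:226,250:300],None,fx=12,fy=12,interpolation=cv2.INTER_CUBIC); cv2.imwrite('pics/slot.png',z)
E
```

```text
[[269.3 123.9]
 [202.3 222.5]
 [402.8 222. ]] [[0.6357 0.1522]
 [0.5814 0.253 ]
 [0.4952 0.0761]]
scale [0.5378 0.1646] 28.40704576084496 res [ 0.9 -0.1  0.1  1.2 -1.  -1.1]
screw [0.5677 0.1808]
scale [0.5873 0.1316] 84.2253716865058 res [-98.   65.9  71.8 -46.6  26.2 -19.3]
screw [0.5907 0.1654]
```

View pics/slot.png

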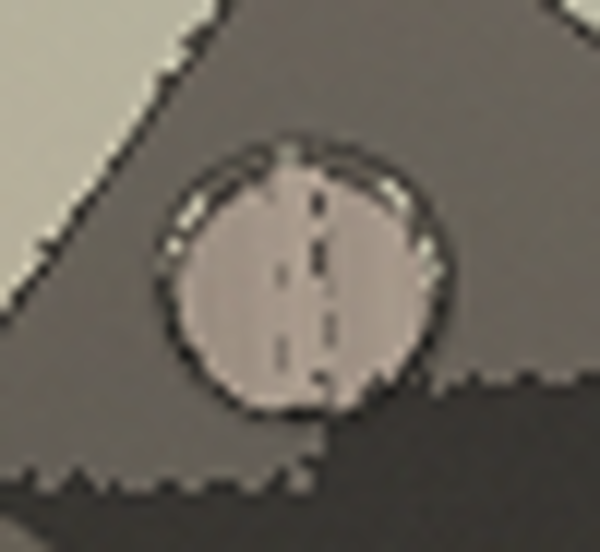

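```bash
python3 - <<'E'
from h import *
C=cam('wrist'); print(at_z(C,(275.7,203.7),.036))
a=at_z(C,(250+298/12,180+170/12),.036);b=at_z(C,(250+313/12,180+380/12),.036); d=b-a; print(np.degrees(np.arctan2(d[1],d[0])))
togo((.519,-.276,.25))
E
```

```text
[0.56690695 0.17972608 0.036     ]
157.67376906841568
shift tool mm [ 427.9 -156.7  -78.4]
```

```bash
python3 -m crank '[{"dx":48,"dy":-17,"dz":-14,"wx":0,"wy":0,"wz":0,"hand":100},{"dx":48,"dy":-17,"dz":-14,"wx":0,"wy":0,"wz":0,"hand":100},{"dx":48,"dy":-17,"dz":-14,"wx":0,"wy":0,"wz":0,"hand":100},{"dx":48,"dy":-18,"dz":-14,"wx":0,"wy":0,"wz":0,"hand":100},{"dx":48,"dy":-18,"dz":-14,"wx":0,"wy":0,"wz":0,"hand":100},{"dx":48,"dy":-18,"dz":-8,"wx":0,"wy":0,"wz":0,"hand":100},{"dx":48,"dy":-18,"dz":0,"wx":0,"wy":0,"wz":0,"hand":100},{"dx":48,"dy":-18,"dz":0,"wx":0,"wy":0,"wz":0,"hand":100},{"dx":44,"dy":-16,"dz":0,"wx":0,"wy":0,"wz":0,"hand":100},{"dx":0,"dy":0,"dz":0,"wx":0,"wy":0,"wz":0,"hand":100}]'; python3 - <<'E'
from h import *
print(get_state()['joints'].round(1))
C=cam('wrist'); im=snap('wrist','w3.png'); print(get_state()['tcp_pos'],get_state()['eef_rot'])
for d in finder.masks_of('flat_driver','wrist')[:3]: print(d['rect'],d['conf'])
for d in finder.masks_of('rack','wrist')[:1]: print(d['rect'],d['conf'])
E
```

```text
time_s: 3.78
tcp_pos: [0.519, -0.2781, 0.2495]
eef_rot: [180.0, -0.0, -116.2]
contact_force: [-0.2, 0.4, -1.0]
gripper_width: 0.0875
[ -9.2  11.7  -8.6   0.  -69.8  73. ]
[ 0.51919033 -0.27693997  0.24952871] [ 1.79999107e+02  6.17925615e-03 -1.16167353e+02]
[440.8, 128.1, 101.4, 92.4] 0.97
[260.8, 303.4, 19.3, 65.1] 0.62
[284.5, 194.9, 38.3, 48.3] 0.58
[249.4, 201.5, 170.1, 124.7] 0.8
```

View pics/w3.png

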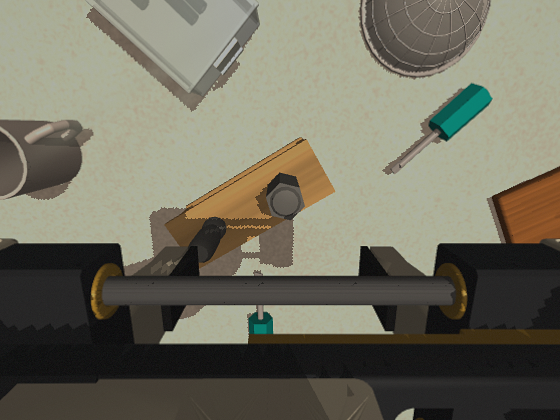

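```bash
python3 - <<'E'
from h import *
im=cv2.imread('pics/w3.png')
z=cv2.resize(im[160:230,250:320],None,fx=8,fy=8,interpolation=cv2.INTER_CUBIC); z=np.clip(z*1.8,0,255).astype('uint8');cv2.imwrite('pics/hex.png',z)
E
```

```text
(no output)
```

View pics/hex.png

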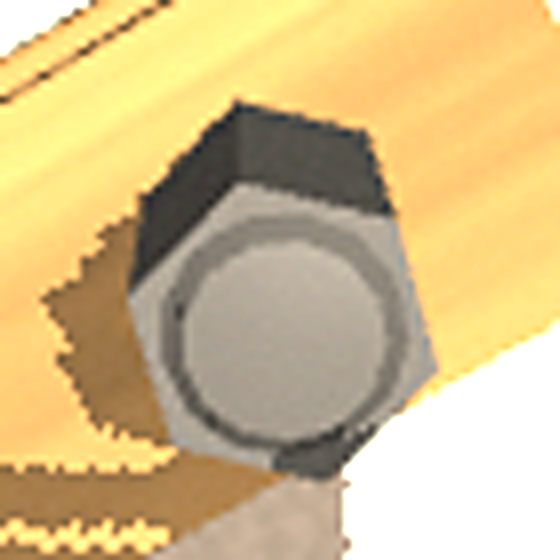

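```bash
python3 - <<'E'
from h import *
from scipy.optimize import least_squares
C=cam('wrist')
V=np.array([(240,185),(395,215),(437,365),(325,472),(175,442),(130,295)])/8+[250,160]-.5+.06
for Z in (.149,):
    X=np.array([at_z(C,v,Z)[:2] for v in V])
    a=np.radians(np.arange(6)*60)
    f=lambda q:(q[:2]+.03/np.sqrt(3)*np.c_[np.cos(q[2]-a),np.sin(q[2]-a)]-X).ravel()
    r=min((least_squares(f,[.52,-.276,t]) for t in np.arange(0,6,.5)),key=lambda r:r.cost)
    print(r.x[:2],np.degrees(r.x[2])%60,'normals',(np.degrees(r.x[2])+30)%60,(r.fun*1e3).round(1))
# hole of rack corners in image at z=.085
for n,p in [('far',(303,140)),('right',(334,188)),('left',(167,222))]: print(n,at_z(C,p,.085).round(4))
E
```

```text
[ 0.52647276 -0.28551559] 50.57160498470667 normals 20.571604984706667 [ 1.1 -0.2  0.1 -0.4 -0.4 -0.4 -1.   0.  -0.1  0.4  0.4  0.5]
far [ 0.5606 -0.3234  0.085 ]
right [ 0.502  -0.3318  0.085 ]
left [ 0.5469 -0.1559  0.085 ]
```

```bash
python3 - <<'E'
from h import *
togo((.5265,-.2855,.25),-159.4)
E
python3 -m crank '[{"dx":2.6,"dy":5,"dz":0,"wx":0,"wy":0,"wz":0,"hand":100},{"dx":2.6,"dy":5.3,"dz":0,"wx":0,"wy":0,"wz":10.7,"hand":100},{"dx":0,"dy":0,"dz":0,"wx":0,"wy":0,"wz":10.7,"hand":100},{"dx":0,"dy":0,"dz":20,"wx":0,"wy":0,"wz":10.7,"hand":100},{"dx":0,"dy":0,"dz":20,"wx":0,"wy":0,"wz":10.7,"hand":100},{"dx":0,"dy":0,"dz":10,"wx":0,"wy":0,"wz":0.4,"hand":100},{"dx":0,"dy":0,"dz":0,"wx":0,"wy":0,"wz":0,"hand":100}]'; python3 - <<'E'
from h import *
print(get_state()['joints'].round(1))
togo((.5265,-.2855,.2),-159.4)
C=cam('wrist'); im=snap('wrist','w4.png')
E
```

```text
shift tool mm [  5.7 -10.6  -0.3] turn [-1.000e-02  2.000e-02  4.335e+01]
time_s: 4.8
tcp_pos: [0.5074, -0.2764, 0.1993]
eef_rot: [180.0, -0.0, -159.0]
contact_force: [0.0, 0.2, -0.3]
gripper_width: 0.0879
[ -9.2  12.6 -14.1   0.  -63.3  30.1]
shift tool mm [-14.5 -15.4  -0.7] turn [ 0.02 -0.05  0.37]
```

View pics/w4.png

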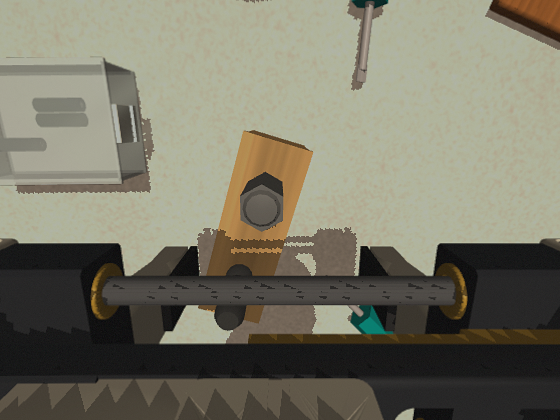

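```bash
python3 - <<'E'
from h import *
im=cv2.imread('pics/w4.png')
z=cv2.resize(im[165:235,225:295],None,fx=8,fy=8,interpolation=cv2.INTER_CUBIC); z=np.clip(z*1.8,0,255).astype('uint8');cv2.imwrite('pics/hex2.png',z)
E
```

```text
(no output)
```

View pics/hex2.png

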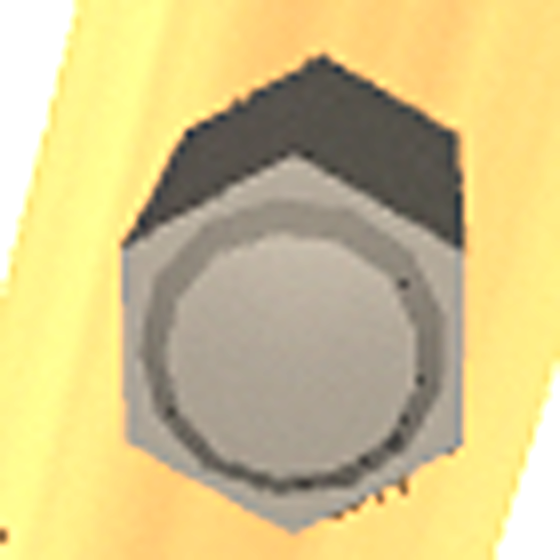

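```bash
python3 - <<'E'
from h import *
C=cam('wrist'); p=at_z(C,(261.2,207.6),.149); print(p); togo((p[0],p[1],.103),-159.0)
T=tool(); print([proj(C,T[:3,3]+T[:3,:3]@[0,0,d]) for d in (0.0,.05)])
E
```

```text
[ 0.52534041 -0.28918639  0.149     ]
shift tool mm [-11.8 -17.9  97. ] turn [-0.02  0.   -0.07]
[array([278.43067533, 263.06926747]), array([278.42426299, 232.76567279])]
```

```bash
python3 -m crank '[{"dx":-12,"dy":-17.5,"dz":0,"wx":0,"wy":0,"wz":0,"hand":100},{"dx":0,"dy":0,"dz":30,"wx":0,"wy":0,"wz":0,"hand":100},{"dx":0,"dy":0,"dz":30,"wx":0,"wy":0,"wz":0,"hand":100},{"dx":0,"dy":0,"dz":26,"wx":0,"wy":0,"wz":0,"hand":100},{"dx":0,"dy":0,"dz":10,"wx":0,"wy":0,"wz":0,"hand":100},{"dx":0,"dy":0,"dz":0,"wx":0,"wy":0,"wz":0,"hand":100}]'; python3 - <<'E'
from h import *
C=cam('wrist'); im=snap('wrist','w5.png')
E
```

```text
time_s: 5.6
tcp_pos: [0.5253, -0.2891, 0.1039]
eef_rot: [-180.0, -0.0, -159.2]
contact_force: [1.1, -0.1, 0.7]
gripper_width: 0.0873
```

View pics/w5.png

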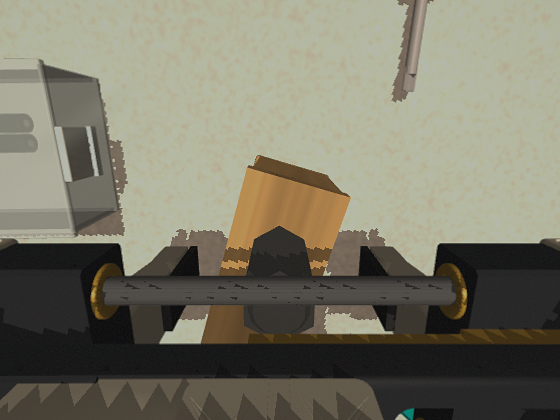

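```bash
python3 -m crank '[{"dx":0,"dy":0,"dz":0,"wx":0,"wy":0,"wz":0,"hand":0},{"dx":0,"dy":0,"dz":0,"wx":0,"wy":0,"wz":0,"hand":0},{"dx":0,"dy":0,"dz":0,"wx":0,"wy":0,"wz":0,"hand":0},{"dx":0,"dy":0,"dz":0,"wx":0,"wy":0,"wz":0,"hand":0},{"dx":0,"dy":0,"dz":0,"wx":0,"wy":0,"wz":0,"hand":0},{"dx":0,"dy":0,"dz":0,"wx":0,"wy":0,"wz":0,"hand":0}]' 40;  python3 -m crank '[{"dx":0,"dy":0,"dz":0,"wx":0,"wy":0,"wz":0,"hand":0},{"dx":0,"dy":0,"dz":0,"wx":0,"wy":0,"wz":0,"hand":0}]'
```

```text
time_s: 6.4
tcp_pos: [0.525, -0.2891, 0.1035]
eef_rot: [180.0, -0.0, -159.3]
contact_force: [1.0, -0.3, -0.1]
gripper_width: 0.0331
time_s: 6.65
tcp_pos: [0.5251, -0.2891, 0.1035]
eef_rot: [180.0, 0.0, -159.3]
contact_force: [0.1, 0.1, -0.5]
gripper_width: 0.0299
```

```bash
python3 -m crank '[{"dx":0,"dy":0,"dz":-10,"wx":0,"wy":0,"wz":0,"hand":0},{"dx":0,"dy":0,"dz":-20,"wx":0,"wy":0,"wz":0,"hand":0},{"dx":0,"dy":0,"dz":-30,"wx":0,"wy":0,"wz":0,"hand":0},{"dx":0,"dy":0,"dz":-30,"wx":0,"wy":0,"wz":0,"hand":0},{"dx":0,"dy":0,"dz":-30,"wx":0,"wy":0,"wz":0,"hand":0},{"dx":0,"dy":0,"dz":-20,"wx":0,"wy":0,"wz":0,"hand":0},{"dx":0,"dy":0,"dz":0,"wx":0,"wy":0,"wz":0,"hand":0}]'; python3 - <<'E'
from h import *
T=tool();C=cam('wrist'); im=snap('wrist','w6.png')
p=proj(C,T[:3,3]+T[:3,:3]@[0,0,.088]);print(p,get_state()['joints'].round(1))
u,v=p.astype(int);z=cv2.resize(im[v-50:v+60,u-55:u+55],None,fx=5,fy=5,interpolation=cv2.INTER_CUBIC); cv2.imwrite('pics/tip.png',np.clip(z*1.5,0,255).astype('uint8'))
E
```

```text
time_s: 7.52
tcp_pos: [0.5258, -0.2893, 0.2457]
eef_rot: [-179.9, 0.2, -159.3]
contact_force: [-0.4, -0.1, -1.6]
gripper_width: 0.03
[278.42134442 217.35454121] [-10.2  12.8  -7.8  -0.  -69.3  30.9]
```

View pics/w6.png

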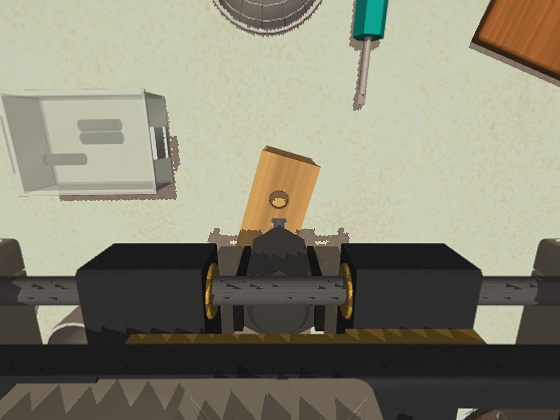

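View pics/tip.png

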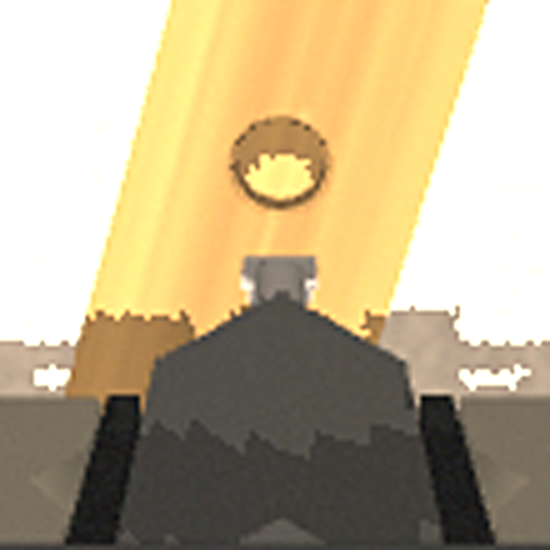

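```bash
python3 -m crank '[{"dx":0,"dy":0,"dz":-40,"wx":0,"wy":0,"wz":0,"hand":0},{"dx":-12,"dy":24,"dz":0,"wx":0,"wy":0,"wz":0,"hand":0},{"dx":-24,"dy":50,"dz":0,"wx":0,"wy":0,"wz":0,"hand":0},{"dx":-24,"dy":50,"dz":0,"wx":0,"wy":0,"wz":0,"hand":0},{"dx":-24,"dy":50,"dz":0,"wx":0,"wy":0,"wz":0,"hand":0},{"dx":-24,"dy":50,"dz":0,"wx":0,"wy":0,"wz":0,"hand":0},{"dx":-24,"dy":50,"dz":0,"wx":0,"wy":0,"wz":0,"hand":0},{"dx":-24,"dy":50,"dz":0,"wx":0,"wy":0,"wz":0,"hand":0},{"dx":-24,"dy":50,"dz":0,"wx":0,"wy":0,"wz":0,"hand":0},{"dx":-24,"dy":50,"dz":0,"wx":0,"wy":0,"wz":0,"hand":0}]'
python3 -m crank '[{"dx":0,"dy":0,"dz":0,"wx":0,"wy":0,"wz":-10,"hand":0},{"dx":0,"dy":0,"dz":0,"wx":0,"wy":0,"wz":-10.6,"hand":0},{"dx":0,"dy":0,"dz":0,"wx":0,"wy":0,"wz":-10.6,"hand":0},{"dx":0,"dy":0,"dz":0,"wx":0,"wy":0,"wz":-10.6,"hand":0},{"dx":0,"dy":0,"dz":10,"wx":0,"wy":0,"wz":-10.6,"hand":0},{"dx":0,"dy":0,"dz":20,"wx":0,"wy":0,"wz":-10.6,"hand":0},{"dx":0,"dy":0,"dz":20,"wx":0,"wy":0,"wz":-10.6,"hand":0},{"dx":0,"dy":0,"dz":20,"wx":0,"wy":0,"wz":-10.6,"hand":0},{"dx":0,"dy":0,"dz":20,"wx":0,"wy":0,"wz":-10.6,"hand":0},{"dx":0,"dy":0,"dz":10,"wx":0,"wy":0,"wz":-10.6,"hand":0}]'
python3 -c "
from h import *
print(get_state()['joints'].round(1));togo((.567,.18,.160),-22)"
```

```text
time_s: 8.82
tcp_pos: [0.5654, 0.1813, 0.2821]
eef_rot: [-180.0, -0.1, -159.3]
contact_force: [0.7, -0.7, -2.4]
gripper_width: 0.0296
time_s: 10.07
tcp_pos: [0.5647, 0.1789, 0.1807]
eef_rot: [179.8, 0.0, -53.6]
contact_force: [-0.1, 0.4, -1.1]
gripper_width: 0.0299
[ 36.4  14.9 -13.6  -0.  -61.7  90. ]
shift tool mm [ 0.5 -2.6 20.7] turn [  0.22   0.1  -31.58]
```

```bash
python3 -m crank '[{"dx":0,"dy":0,"dz":0,"wx":0,"wy":0,"wz":-10.5,"hand":0},{"dx":0,"dy":0,"dz":10,"wx":0,"wy":0,"wz":-10.5,"hand":0},{"dx":0,"dy":0,"dz":10,"wx":0,"wy":0,"wz":-10.5,"hand":0},{"dx":1.7,"dy":-1.9,"dz":0,"wx":0,"wy":0,"wz":0,"hand":0},{"dx":0,"dy":0,"dz":0,"wx":0,"wy":0,"wz":0,"hand":0}]'
cat > look.py <<'E'
from h import *
import sys
T=tool();C=cam('wrist'); n=sys.argv[1]; im=snap('wrist',n+'.png')
p=proj(C,T[:3,3]+T[:3,:3]@[0,0,.0885]);print(p,get_state()['joints'].round(1)); togo((.567,.18,.16),-22)
u,v=int(p[0]),int(p[1]);print('crop',u-35,v-45);z=cv2.resize(im[v-45:v+25,u-35:u+35],None,fx=8,fy=8,interpolation=cv2.INTER_CUBIC); cv2.imwrite('pics/'+n+'z.png',np.clip(z*1.3,0,255).astype('uint8'))
E
python3 look.py w7
```

```text
time_s: 10.7
tcp_pos: [0.5685, 0.1807, 0.1632]
eef_rot: [180.0, 0.0, -22.6]
contact_force: [0.0, 1.0, -1.7]
gripper_width: 0.0297
[278.45768086 216.33091012] [ 36.4  16.  -14.6   0.  -59.5 121. ]
shift tool mm [-1.1  1.3  3.5] turn [ 0.01  0.   -0.61]
crop 243 171
```

View pics/w7.png

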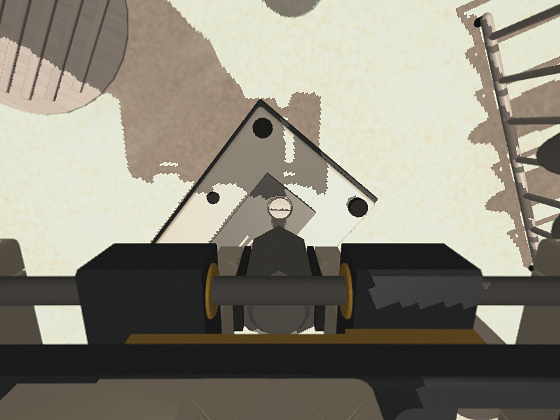

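View pics/w7z.png

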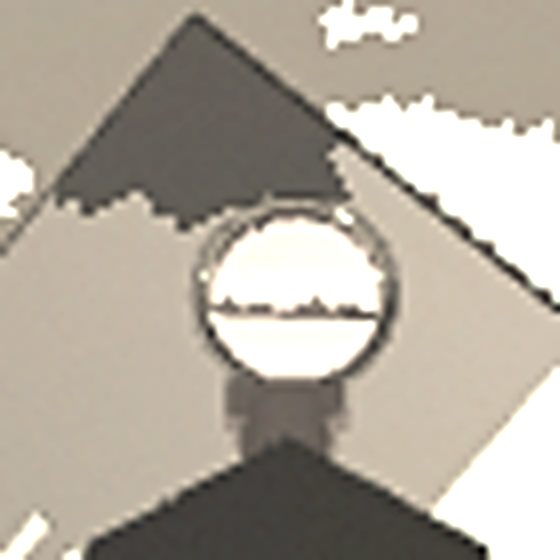

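```bash
cat > align.py <<'E'
from h import *
# usage: align tipuv headuv ztop
def al(tip,head,d=.0885,ztop=.0355):
    T=tool(); C=cam('wrist',T); o,r=ray(C,tip); ot=T[:3,:3].T@(o-T[:3,3]); rt=T[:3,:3].T@r
    t=ot+rt*(d-ot[2])/rt[2]; h=T[:3,:3].T@(at_z(C,head,ztop)-T[:3,3])
    print('tip tool mm',(t*1e3).round(2),'head',(h*1e3).round(2),'move',((h-t)*1e3).round(2))
E
python3 - <<'E'
import cv2,numpy as np
im=cv2.imread('pics/w7.png')[185:230,258:303]
z=cv2.resize(im,None,fx=13,fy=13,interpolation=cv2.INTER_CUBIC); z=np.clip((z.astype(float)-60)*1.3,0,255).astype('uint8'); cv2.imwrite('pics/w7y.png',z)
E
```

```text
(no output)
```

View pics/w7y.png

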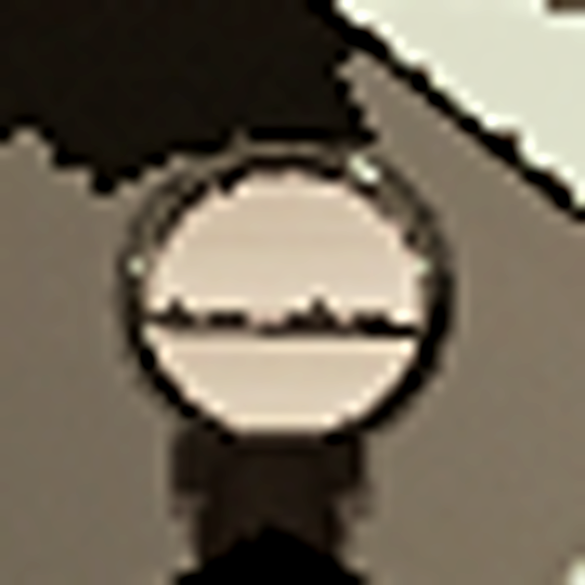

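```bash
python3 - <<'E'
from align import *
al((278.8,219.5),(279.8,208.6))
T=tool(); print(T[:3,3])
E
```

```text
tip tool mm [ 0.28  2.7  88.5 ] head [  1.22   3.94 128.01] move [ 0.95  1.23 39.51]
[0.56854234 0.18077576 0.16351167]
```

```bash
python3 -m crank '[{"dx":0.9,"dy":1.2,"dz":10,"wx":0,"wy":0,"wz":0,"hand":0},{"dx":0,"dy":0,"dz":12,"wx":0,"wy":0,"wz":0,"hand":0},{"dx":0,"dy":0,"dz":10,"wx":0,"wy":0,"wz":0,"hand":0},{"dx":0,"dy":0,"dz":0,"wx":0,"wy":0,"wz":0,"hand":0}]'
python3 look.py w8
python3 - <<'E'
import cv2,numpy as np
im=cv2.imread('pics/w8.png')[185:230,258:303]
z=cv2.resize(im,None,fx=13,fy=13,interpolation=cv2.INTER_CUBIC); z=np.clip((z.astype(float)-40)*1.3,0,255).astype('uint8'); cv2.imwrite('pics/w8y.png',z)
E
```

```text
time_s: 11.25
tcp_pos: [0.5681, 0.1789, 0.1302]
eef_rot: [179.9, 0.1, -22.4]
contact_force: [0.4, -0.8, -1.5]
gripper_width: 0.0298
[278.45935177 216.33123614] [ 36.3  17.7 -16.8   0.  -55.5 121.3]
shift tool mm [ -1.8  -0.2 -29. ] turn [ 0.06  0.03 -0.42]
crop 243 171
```

View pics/w8y.png

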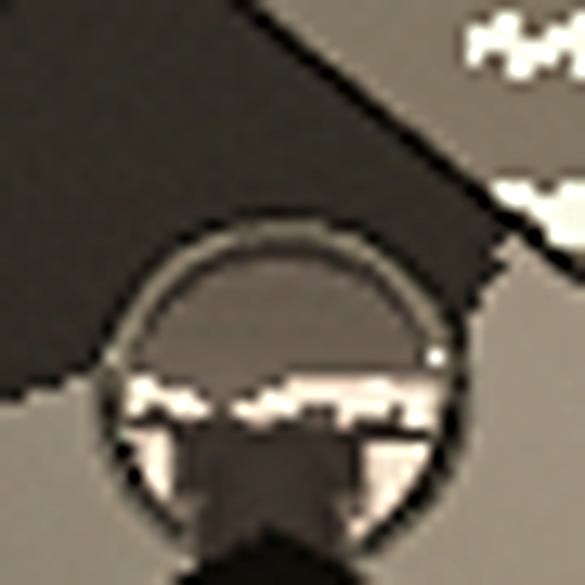

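```bash
python3 - <<'E'
from align import *
al((258+268/13,185+451/13),(258+283/13,185+412/13))
E
```

```text
tip tool mm [ 0.12  2.87 88.5 ] head [ 1.09  2.35 95.49] move [ 0.97 -0.51  6.99]
```

```bash
python3 -m crank '[{"dx":0.9,"dy":-0.5,"dz":2,"wx":0,"wy":0,"wz":0,"hand":0},{"dx":0,"dy":0,"dz":2.5,"wx":0,"wy":0,"wz":0,"hand":0},{"dx":0,"dy":0,"dz":0,"wx":0,"wy":0,"wz":0,"hand":0}]';python3 -m crank '[{"dx":0,"dy":0,"dz":1.5,"wx":0,"wy":0,"wz":0,"hand":0},{"dx":0,"dy":0,"dz":0,"wx":0,"wy":0,"wz":0,"hand":0}]';python3 -m crank '[{"dx":0,"dy":0,"dz":1,"wx":0,"wy":0,"wz":0,"hand":0},{"dx":0,"dy":0,"dz":0,"wx":0,"wy":0,"wz":0,"hand":0}]'
python3 look.py w9
python3 - <<'E'
import cv2,numpy as np
im=cv2.imread('pics/w9.png')[185:230,258:303]
z=cv2.resize(im,None,fx=13,fy=13,interpolation=cv2.INTER_CUBIC); z=np.clip((z.astype(float)-40)*1.3,0,255).astype('uint8'); cv2.imwrite('pics/w9y.png',z)
E
```

```text
time_s: 11.68
tcp_pos: [0.5698, 0.1794, 0.1269]
eef_rot: [180.0, 0.0, -22.4]
contact_force: [-0.0, -0.4, -2.5]
gripper_width: 0.0296
time_s: 11.92
tcp_pos: [0.5697, 0.1794, 0.1255]
eef_rot: [180.0, 0.0, -22.4]
contact_force: [1.2, -0.9, -2.1]
gripper_width: 0.03
time_s: 12.18
tcp_pos: [0.5698, 0.1794, 0.1245]
eef_rot: [180.0, 0.0, -22.4]
contact_force: [-0.1, 0.3, -0.8]
gripper_width: 0.0296
[278.459447   216.33001636] [ 36.2  18.2 -17.1   0.  -54.7 121.4]
shift tool mm [ -2.8   0.5 -35.4] turn [ 0.   -0.   -0.41]
crop 243 171
```

View pics/w9y.png

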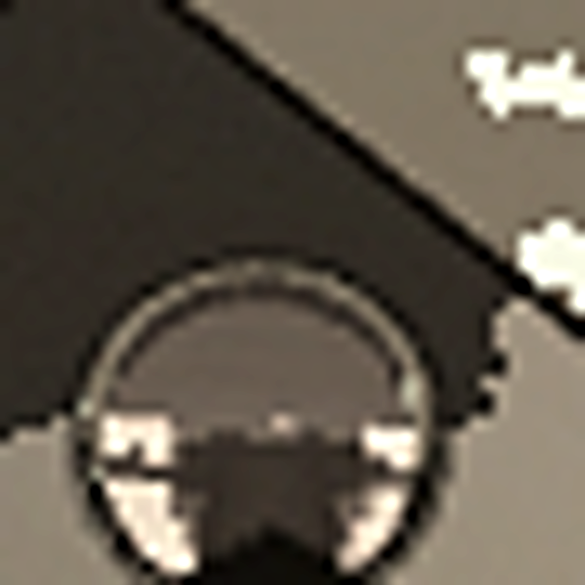

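```bash
python3 -m crank '[{"dx":-0.7,"dy":-0.2,"dz":0.8,"wx":0,"wy":0,"wz":0,"hand":0},{"dx":0,"dy":0,"dz":0.7,"wx":0,"wy":0,"wz":0,"hand":0},{"dx":0,"dy":0,"dz":0,"wx":0,"wy":0,"wz":0,"hand":0}]';python3 -m crank '[{"dx":0,"dy":0,"dz":1,"wx":0,"wy":0,"wz":0,"hand":0},{"dx":0,"dy":0,"dz":0,"wx":0,"wy":0,"wz":0,"hand":0}]'
```

```text
time_s: 12.6
tcp_pos: [0.5692, 0.1799, 0.123]
eef_rot: [180.0, 0.0, -22.4]
contact_force: [-0.4, -0.2, -2.2]
gripper_width: 0.0295
time_s: 12.85
tcp_pos: [0.5692, 0.1799, 0.122]
eef_rot: [180.0, 0.0, -22.4]
contact_force: [-0.3, -0.1, -1.6]
gripper_width: 0.03
```

```bash
python3 -m crank '[{"dx":0,"dy":0,"dz":1,"wx":0,"wy":0,"wz":0,"hand":0},{"dx":0,"dy":0,"dz":0,"wx":0,"wy":0,"wz":0,"hand":0}]'
```

```text
time_s: 13.1
tcp_pos: [0.5692, 0.1799, 0.121]
eef_rot: [180.0, 0.0, -22.4]
contact_force: [0.2, 0.0, -1.8]
gripper_width: 0.0296
```

```bash
python3 -m crank '[{"dx":0,"dy":0,"dz":0.7,"wx":0,"wy":0,"wz":0,"hand":0},{"dx":0,"dy":0,"dz":0,"wx":0,"wy":0,"wz":0,"hand":0}]'; python3 look.py w10
python3 - <<'E'
import cv2,numpy as np
im=cv2.imread('pics/w10.png')[185:230,258:303]
z=cv2.resize(im,None,fx=13,fy=13,interpolation=cv2.INTER_CUBIC); z=np.clip((z.astype(float)-40)*1.3,0,255).astype('uint8'); cv2.imwrite('pics/w10y.png',z)
E
```

```text
time_s: 13.35
tcp_pos: [0.5693, 0.1799, 0.1205]
eef_rot: [-180.0, -0.0, -22.4]
contact_force: [0.2, -0.4, -0.6]
gripper_width: 0.0297
[278.45950604 216.32985201] [ 36.3  18.4 -17.5   0.  -54.2 121.3]
shift tool mm [ -2.2   0.8 -39.5] turn [-0.01 -0.01 -0.41]
crop 243 171
```

View pics/w10y.png

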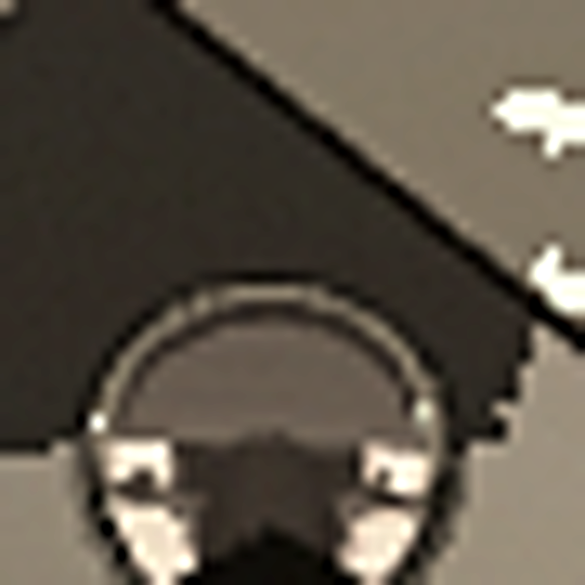

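```bash
python3 -m crank '[{"dx":0,"dy":0,"dz":0,"wx":0,"wy":0,"wz":5,"hand":0},{"dx":0,"dy":0,"dz":0,"wx":0,"wy":0,"wz":6,"hand":0},{"dx":0,"dy":0,"dz":0.1,"wx":0,"wy":0,"wz":6,"hand":0},{"dx":0,"dy":0,"dz":0.1,"wx":0,"wy":0,"wz":7,"hand":0},{"dx":0,"dy":0,"dz":0.1,"wx":0,"wy":0,"wz":8,"hand":0},{"dx":0,"dy":0,"dz":0.1,"wx":0,"wy":0,"wz":8,"hand":0}]'; cat > st.py <<'E'
from h import *
s=get_state();print('m',s['moment'].round(3),'f',s['contact_force'].round(1),'j6',s['joints'][5].round(1),'yaw',s['eef_rot'][2].round(1),'z',s['tcp_pos'][2].round(4),s['time_s'])
E
python3 st.py
```

```text
time_s: 14.15
tcp_pos: [0.5694, 0.179, 0.1203]
eef_rot: [180.0, -0.1, -62.7]
contact_force: [1.7, -4.6, 1.1]
gripper_width: 0.0301
m [-1.977 -0.563  0.125] f [ 1.7 -4.6  1.1] j6 81.1 yaw -62.7 z 0.1203 14.15
```

```bash
python3 -m crank '[{"dx":0,"dy":0,"dz":0,"wx":0,"wy":0,"wz":0,"hand":0},{"dx":0,"dy":0,"dz":0,"wx":0,"wy":0,"wz":0,"hand":0}]'; python3 st.py;  python3 look.py w11
python3 - <<'E'
import cv2,numpy as np
im=cv2.imread('pics/w11.png')[185:230,258:303]
z=cv2.resize(im,None,fx=13,fy=13,interpolation=cv2.INTER_CUBIC); z=np.clip((z.astype(float)-40)*1.3,0,255).astype('uint8'); cv2.imwrite('pics/w11y.png',z)
E
```

```text
time_s: 14.4
tcp_pos: [0.5694, 0.1791, 0.1202]
eef_rot: [180.0, -0.1, -62.2]
contact_force: [0.7, -5.9, 1.6]
gripper_width: 0.0303
m [-2.566 -0.67   0.101] f [ 0.7 -5.9  1.6] j6 81.5 yaw -62.2 z 0.1202 14.4
[278.2024459  216.51930104] [ 36.2  18.4 -17.5   0.1 -54.2  81.5]
shift tool mm [ -1.9   1.7 -39.8] turn [ 4.000e-02 -5.000e-02 -4.021e+01]
crop 243 171
```

View pics/w11y.png

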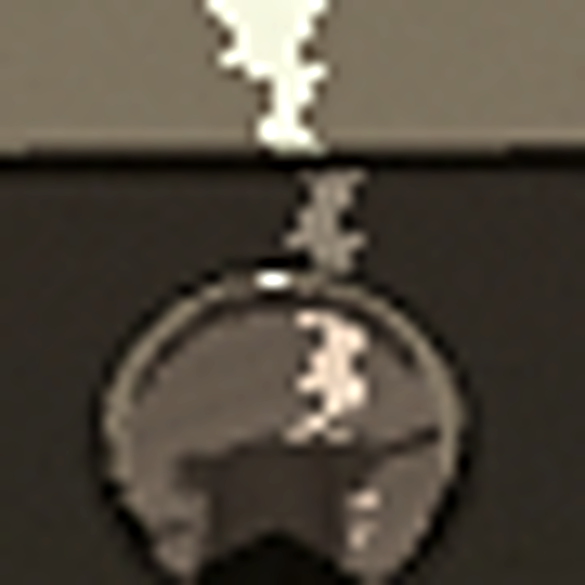

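```bash
python3 - <<'E'
from h import *
def TT(p,y):
    T=np.eye(4);T[:3,:3]=R.from_euler('xyz',[180,0,y],degrees=True).as_matrix();T[:3,3]=p;return T
Ts=[TT([.5693,.1799,.1205],-22.4),TT([.5694,.1791,.1202],-62.3)]
px=[(264,460),(284,450)]
P=[]
for T,p in zip(Ts,px):
    C=cam('wrist',T); w=at_z(C,(258+p[0]/13,185+p[1]/13),.033); P.append(w); print(w.round(4))
# solve: P_i + R_i e = S
A=[];b=[]
for T,w in zip(Ts,P):
    Rm=T[:2,:2]; A.append(np.hstack([np.eye(2),-Rm])); b.append(w[:2])
x=np.linalg.solve(np.vstack(A),np.hstack(b)); print('S',x[:2],'e tool',x[2:]*1e3)
for T in Ts: print('axis in tool',(T[:2,:2].T@(x[:2]-T[:2,3])*1e3))
E
```

```text
[0.5682 0.1771 0.033 ]
[0.568  0.1769 0.033 ]
S [0.56781685 0.17726627] e tool [-0.45095147  0.00426173]
axis in tool [-0.36760293  3.00018556]
axis in tool [0.88765666 2.2541023 ]
```

```bash
python3 -m crank '[{"dx":0.8,"dy":-0.1,"dz":0,"wx":0,"wy":0,"wz":0,"hand":0},{"dx":0.8,"dy":-0.2,"dz":0,"wx":0,"wy":0,"wz":0,"hand":0},{"dx":0,"dy":0,"dz":0,"wx":0,"wy":0,"wz":0,"hand":0}]'; python3 st.py; python3 -m crank '[{"dx":0.5,"dy":0.04,"dz":0.14,"wx":0,"wy":0,"wz":10,"hand":0},{"dx":0.5,"dy":0.04,"dz":0.14,"wx":0,"wy":0,"wz":10,"hand":0},{"dx":0.5,"dy":0.04,"dz":0.14,"wx":0,"wy":0,"wz":10,"hand":0},{"dx":0,"dy":0,"dz":0,"wx":0,"wy":0,"wz":0,"hand":0}]'; python3 st.py
```

```text
time_s: 14.82
tcp_pos: [0.5699, 0.1787, 0.1202]
eef_rot: [180.0, 0.0, -62.4]
contact_force: [-4.2, -0.6, 4.8]
gripper_width: 0.0299
m [-0.986  1.308  0.085] f [-4.2 -0.6  4.8] j6 81.5 yaw -62.4 z 0.1202 14.825
time_s: 15.32
tcp_pos: [0.5702, 0.1777, 0.1197]
eef_rot: [180.0, 0.0, -92.5]
contact_force: [-4.0, -0.8, 4.3]
gripper_width: 0.0298
m [-0.22   1.509  0.085] f [-4.  -0.8  4.3] j6 51.6 yaw -92.5 z 0.1197 15.325
```

```bash
python3 -m crank '[{"dx":0,"dy":0.6,"dz":0,"wx":0,"wy":0,"wz":0,"hand":0},{"dx":0.4,"dy":0.03,"dz":0.14,"wx":0,"wy":0,"wz":10,"hand":0},{"dx":0.4,"dy":0.03,"dz":0.14,"wx":0,"wy":0,"wz":10,"hand":0},{"dx":0.4,"dy":0.03,"dz":0.14,"wx":0,"wy":0,"wz":10,"hand":0},{"dx":0.4,"dy":0.03,"dz":0.14,"wx":0,"wy":0,"wz":10,"hand":0},{"dx":0,"dy":0,"dz":0,"wx":0,"wy":0,"wz":0,"hand":0}]'; python3 st.py
```

```text
time_s: 16.08
tcp_pos: [0.5697, 0.1763, 0.1192]
eef_rot: [180.0, 0.1, -132.3]
contact_force: [-2.6, 0.8, 4.4]
gripper_width: 0.0298
m [0.438 0.781 0.055] f [-2.6  0.8  4.4] j6 11.8 yaw -132.3 z 0.1192 16.075
```

```bash
python3 -m crank '[{"dx":0,"dy":0.4,"dz":0,"wx":0,"wy":0,"wz":0,"hand":0},{"dx":0.35,"dy":0.03,"dz":0.14,"wx":0,"wy":0,"wz":10,"hand":0},{"dx":0.35,"dy":0.03,"dz":0.14,"wx":0,"wy":0,"wz":10,"hand":0},{"dx":0.35,"dy":0.03,"dz":0.14,"wx":0,"wy":0,"wz":10,"hand":0},{"dx":0.35,"dy":0.03,"dz":0.14,"wx":0,"wy":0,"wz":10,"hand":0},{"dx":0.35,"dy":0.03,"dz":0.14,"wx":0,"wy":0,"wz":10,"hand":0},{"dx":0.35,"dy":0.03,"dz":0.14,"wx":0,"wy":0,"wz":10,"hand":0},{"dx":0,"dy":0,"dz":0,"wx":0,"wy":0,"wz":0,"hand":0}]'; python3 st.py; python3 look.py w12
python3 - <<'E'
import cv2,numpy as np
im=cv2.imread('pics/w12.png')[185:230,258:303]
z=cv2.resize(im,None,fx=13,fy=13,interpolation=cv2.INTER_CUBIC); z=np.clip((z.astype(float)-20)*1.6,0,255).astype('uint8'); cv2.imwrite('pics/w12y.png',z)
E
```

```text
time_s: 17.08
tcp_pos: [0.5679, 0.1756, 0.1184]
eef_rot: [180.0, 0.1, 167.8]
contact_force: [0.5, -0.2, 2.9]
gripper_width: 0.0296
m [ 0.151 -0.482  0.076] f [ 0.5 -0.2  2.9] j6 -48.2 yaw 167.8 z 0.1184 17.075
[278.69652339 217.22255432] [ 36.   18.2 -18.    0.  -53.7 -48.1]
shift tool mm [  1.7   4.1 -41.6] turn [-1.0000e-01  8.0000e-02 -1.7007e+02]
crop 243 172
```

View pics/w12y.png

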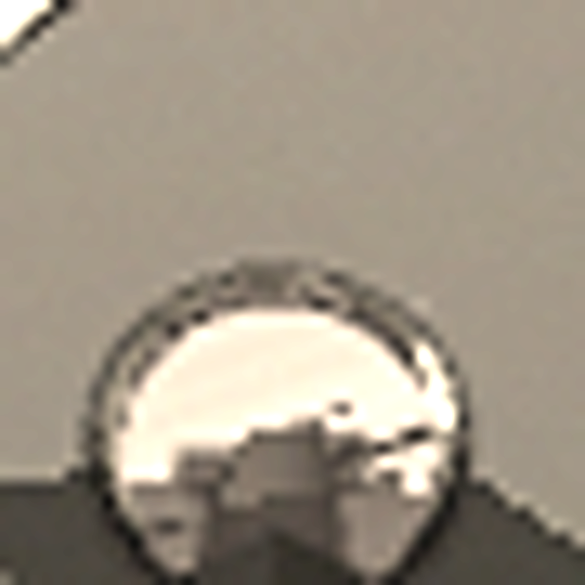

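View pics/w12.png

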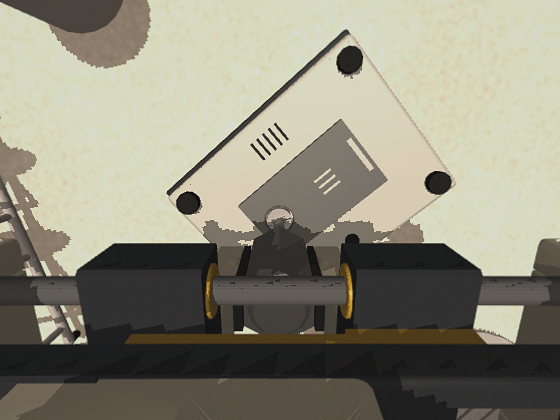

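```bash
python3 -m crank '[{"dx":0.35,"dy":0.03,"dz":0.14,"wx":0,"wy":0,"wz":10,"hand":0},{"dx":0.35,"dy":0.03,"dz":0.14,"wx":0,"wy":0,"wz":10,"hand":0},{"dx":0,"dy":0,"dz":0,"wx":0,"wy":0,"wz":0,"hand":0}]'; python3 st.py;python3 -m crank '[{"dx":0.2,"dy":0.02,"dz":0.07,"wx":0,"wy":0,"wz":5,"hand":0},{"dx":0.2,"dy":0.02,"dz":0.07,"wx":0,"wy":0,"wz":5,"hand":0}]'; python3 st.py
```

```text
time_s: 17.5
tcp_pos: [0.5672, 0.1758, 0.1181]
eef_rot: [179.9, 0.0, 147.9]
contact_force: [1.4, -0.3, 2.6]
gripper_width: 0.03
m [ 0.041 -0.993  0.114] f [ 1.4 -0.3  2.6] j6 -68.2 yaw 147.9 z 0.1181 17.5
time_s: 17.75
tcp_pos: [0.5669, 0.176, 0.118]
eef_rot: [179.9, 0.0, 137.9]
contact_force: [2.7, -0.4, 3.0]
gripper_width: 0.0294
m [-0.201 -1.014  0.11 ] f [ 2.7 -0.4  3. ] j6 -78.2 yaw 137.9 z 0.118 17.75
```

```bash
python3 -m crank '[{"dx":0.2,"dy":0.02,"dz":0.07,"wx":0,"wy":0,"wz":5,"hand":0},{"dx":0.2,"dy":0.02,"dz":0.07,"wx":0,"wy":0,"wz":5,"hand":0}]'; python3 st.py
```

```text
time_s: 18.0
tcp_pos: [0.5667, 0.1762, 0.1179]
eef_rot: [179.9, 0.0, 127.9]
contact_force: [2.0, -0.8, 2.3]
gripper_width: 0.03
m [-0.338 -1.17   0.071] f [ 2.  -0.8  2.3] j6 -88.3 yaw 127.9 z 0.1179 18.0
```

```bash
python3 -m crank '[{"dx":0,"dy":0.2,"dz":0.07,"wx":0,"wy":0,"wz":5,"hand":0},{"dx":0.1,"dy":0.02,"dz":0.07,"wx":0,"wy":0,"wz":5,"hand":0}]'; python3 st.py; python3 -m crank '[{"dx":0.15,"dy":0.02,"dz":0.07,"wx":0,"wy":0,"wz":5,"hand":0},{"dx":0.15,"dy":0.02,"dz":0.07,"wx":0,"wy":0,"wz":5,"hand":0}]'; python3 st.py
```

```text
time_s: 18.25
tcp_pos: [0.5665, 0.1764, 0.1177]
eef_rot: [180.0, 0.0, 117.9]
contact_force: [1.1, 0.1, 3.4]
gripper_width: 0.0297
m [-0.107 -0.681  0.112] f [1.1 0.1 3.4] j6 -98.3 yaw 117.9 z 0.1177 18.25
time_s: 18.5
tcp_pos: [0.5664, 0.1767, 0.1175]
eef_rot: [180.0, 0.0, 107.9]
contact_force: [0.4, -0.0, 3.9]
gripper_width: 0.03
m [-0.182 -0.592  0.067] f [ 0.4 -0.   3.9] j6 -108.3 yaw 107.9 z 0.1175 18.5
```

```bash
python3 -m crank '[{"dx":0.15,"dy":0.02,"dz":0.07,"wx":0,"wy":0,"wz":5,"hand":0},{"dx":0.15,"dy":0.02,"dz":0.07,"wx":0,"wy":0,"wz":5,"hand":0}]'; python3 st.py
```

```text
time_s: 18.75
tcp_pos: [0.5663, 0.177, 0.1174]
eef_rot: [180.0, 0.0, 97.9]
contact_force: [1.5, -0.4, 4.6]
gripper_width: 0.0298
m [-0.188 -0.561  0.123] f [ 1.5 -0.4  4.6] j6 -118.4 yaw 97.9 z 0.1174 18.75
```

```bash
python3 -m crank '[{"dx":0.15,"dy":0.02,"dz":0.07,"wx":0,"wy":0,"wz":5,"hand":0},{"dx":0.15,"dy":0.02,"dz":0.07,"wx":0,"wy":0,"wz":5,"hand":0}]'; python3 st.py
```

```text
time_s: 19.0
tcp_pos: [0.5663, 0.1773, 0.1173]
eef_rot: [180.0, -0.0, 87.9]
contact_force: [0.7, 0.2, 4.6]
gripper_width: 0.0297
m [-0.157 -0.458  0.112] f [0.7 0.2 4.6] j6 -128.4 yaw 87.9 z 0.1173 19.0
```

```bash
python3 -m crank '[{"dx":0.15,"dy":0.02,"dz":0.07,"wx":0,"wy":0,"wz":5,"hand":0},{"dx":0.15,"dy":0.02,"dz":0.07,"wx":0,"wy":0,"wz":5,"hand":0}]'; python3 st.py
```

```text
time_s: 19.25
tcp_pos: [0.5663, 0.1776, 0.1171]
eef_rot: [180.0, -0.0, 77.9]
contact_force: [0.4, -0.7, 4.9]
gripper_width: 0.0295
m [-0.146 -0.325  0.115] f [ 0.4 -0.7  4.9] j6 -138.4 yaw 77.9 z 0.1171 19.25
```

```bash
python3 -m crank '[{"dx":0.15,"dy":0.02,"dz":0.07,"wx":0,"wy":0,"wz":5,"hand":0},{"dx":0.15,"dy":0.02,"dz":0.07,"wx":0,"wy":0,"wz":5,"hand":0}]'; python3 st.py
```

```text
time_s: 19.5
tcp_pos: [0.5663, 0.1779, 0.117]
eef_rot: [180.0, -0.0, 67.9]
contact_force: [-0.2, 0.1, 4.6]
gripper_width: 0.03
m [-0.086 -0.241  0.071] f [-0.2  0.1  4.6] j6 -148.4 yaw 67.9 z 0.117 19.5
```

```bash
python3 -m crank '[{"dx":0.15,"dy":0.02,"dz":0.07,"wx":0,"wy":0,"wz":5,"hand":0},{"dx":0.15,"dy":0.02,"dz":0.07,"wx":0,"wy":0,"wz":5,"hand":0}]'; python3 st.py
```

```text
time_s: 19.75
tcp_pos: [0.5665, 0.1782, 0.1169]
eef_rot: [180.0, -0.0, 57.9]
contact_force: [0.4, -0.6, 5.5]
gripper_width: 0.0297
m [-0.047 -0.139  0.112] f [ 0.4 -0.6  5.5] j6 -158.4 yaw 57.9 z 0.1169 19.75
```

```bash
python3 -m crank '[{"dx":0.15,"dy":0.02,"dz":0.07,"wx":0,"wy":0,"wz":5,"hand":0},{"dx":0.15,"dy":0.02,"dz":0.07,"wx":0,"wy":0,"wz":5,"hand":0}]'; python3 st.py
```

```text
time_s: 20.0
tcp_pos: [0.5667, 0.1784, 0.1168]
eef_rot: [180.0, -0.0, 47.9]
contact_force: [-0.4, -0.4, 6.2]
gripper_width: 0.03
m [-0.045 -0.014  0.307] f [-0.4 -0.4  6.2] j6 -168.4 yaw 47.9 z 0.1168 20.0
```

```bash
python3 -m crank '[{"dx":0,"dy":0,"dz":0,"wx":0,"wy":0,"wz":0,"hand":0}]'; python3 st.py;python3 -m crank '[{"dx":0,"dy":0,"dz":0,"wx":0,"wy":0,"wz":1,"hand":0},{"dx":0,"dy":0,"dz":0,"wx":0,"wy":0,"wz":0,"hand":0}]'; python3 st.py
```

```text
time_s: 20.12
tcp_pos: [0.5667, 0.1784, 0.1168]
eef_rot: [180.0, -0.0, 48.0]
contact_force: [-0.5, -0.2, 6.2]
gripper_width: 0.0298
m [-0.058 -0.066  0.256] f [-0.5 -0.2  6.2] j6 -168.3 yaw 48.0 z 0.1168 20.125
time_s: 20.38
tcp_pos: [0.5667, 0.1784, 0.1168]
eef_rot: [180.0, -0.0, 47.1]
contact_force: [-0.7, 0.1, 4.5]
gripper_width: 0.0297
m [ 0.001 -0.057  0.28 ] f [-0.7  0.1  4.5] j6 -169.3 yaw 47.1 z 0.1168 20.375
```

```bash
python3 -m crank '[{"dx":-0.2,"dy":0,"dz":0,"wx":0,"wy":0,"wz":-8,"hand":0},{"dx":0,"dy":0,"dz":-2,"wx":0,"wy":0,"wz":0,"hand":0},{"dx":0,"dy":0,"dz":-8,"wx":0,"wy":0,"wz":0,"hand":0},{"dx":0,"dy":0,"dz":-30,"wx":0,"wy":0,"wz":0,"hand":0},{"dx":0,"dy":0,"dz":-30,"wx":0,"wy":0,"wz":0,"hand":0},{"dx":0,"dy":0,"dz":0,"wx":0,"wy":0,"wz":0,"hand":0}]'; python3 st.py; python3 look.py w13;python3 - <<'E'
import cv2,numpy as np
im=cv2.imread('pics/w13.png')[175:225,255:305]
z=cv2.resize(im,None,fx=12,fy=12,interpolation=cv2.INTER_CUBIC); z=np.clip((z.astype(float)-20)*1.2,0,255).astype('uint8'); cv2.imwrite('pics/w13y.png',z)
E
```

```text
time_s: 21.12
tcp_pos: [0.5677, 0.1789, 0.1896]
eef_rot: [179.9, -0.3, 54.6]
contact_force: [-0.4, -0.4, -0.9]
gripper_width: 0.0296
m [-0.015 -0.173 -0.082] f [-0.4 -0.4 -0.9] j6 -161.7 yaw 54.6 z 0.1896 21.125
[279.03558044 216.53408294] [  36.3   14.5  -13.1   -0.   -62.2 -161.7]
shift tool mm [ 1.2 -0.6 27.8] turn [-6.000e-02 -1.300e-01  7.659e+01]
crop 244 171
```

View pics/w13y.png

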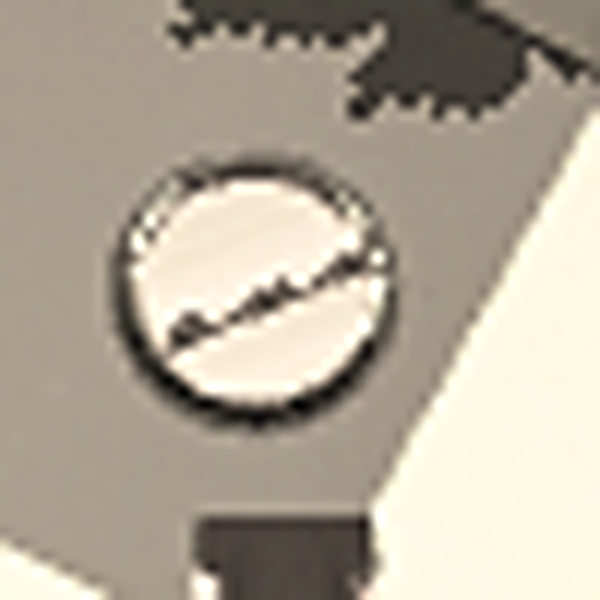

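View pics/w13.png

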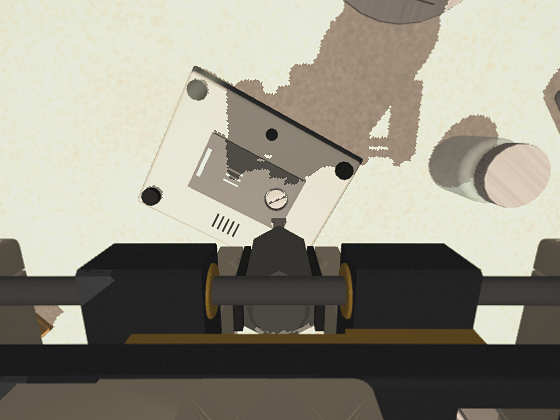

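```bash
python3 - <<'E'
from h import *
from scipy.optimize import least_squares
C=cam('wrist'); g=cv2.cvtColor(cv2.imread('pics/w13.png'),cv2.COLOR_BGR2GRAY); P=[(197,90),(344,171),(151,196)]
X=np.array([at_z(C,p,.035)[:2] for p in P]); print(X.round(4))
for F in (np.array([(-81,-58),(81,-58),(-81,58)]),np.array([(81,-58),(81,58),(-81,-58)]),np.array([(81,58),(-81,58),(81,-58)]),np.array([(-81,58),(-81,-58),(81,58)]),np.array([(-81,58),(81,58),(-81,-58)])):
    F=F/1e3
    f=lambda q:(F@np.array([[np.cos(q[2]),np.sin(q[2])],[-np.sin(q[2]),np.cos(q[2])]])+q[:2]-X).ravel()
    r=min((least_squares(f,[.53,.15,a]) for a in (0,1.5,3,-1.5)),key=lambda r:r.cost); q=r.x
    if r.cost<1e-4: print('scale',q[:2].round(4),np.degrees(q[2]),(r.fun*1e3).round(1), 'screw',(q[:2]+.034*np.array([np.cos(q[2]),np.sin(q[2])])).round(4))
# rack hole from w6
T=np.eye(4);T[:3,:3]=R.from_euler('xyz',[180,0,-159.3],degrees=True).as_matrix();T[:3,3]=[.5258,-.2893,.2457]
C=cam('wrist',T); print('hole',at_z(C,(223+280/5,167+161/5),.085))
E
```

```text
[[0.4391 0.177 ]
 [0.5815 0.2476]
 [0.4897 0.0753]]
scale [0.5362 0.1613] 26.383068260622757 [-1.2  0.3  1.5  1.6 -0.3 -2. ] screw [0.5667 0.1764]
hole [ 0.52492245 -0.28720075  0.085     ]
```

```bash
python3 -m crank '[{"dx":-10,"dy":6,"dz":-45,"wx":0,"wy":0,"wz":0,"hand":0},{"dx":-44,"dy":25,"dz":-30,"wx":0,"wy":0,"wz":0,"hand":0},{"dx":-44,"dy":25,"dz":-22,"wx":0,"wy":0,"wz":0,"hand":0},{"dx":-50,"dy":29,"dz":0,"wx":0,"wy":0,"wz":0,"hand":0},{"dx":-50,"dy":29,"dz":0,"wx":0,"wy":0,"wz":0,"hand":0},{"dx":-50,"dy":29,"dz":0,"wx":0,"wy":0,"wz":0,"hand":0},{"dx":-50,"dy":29,"dz":0,"wx":0,"wy":0,"wz":0,"hand":0},{"dx":-50,"dy":29,"dz":0,"wx":0,"wy":0,"wz":0,"hand":0},{"dx":-40,"dy":24,"dz":0,"wx":0,"wy":0,"wz":0,"hand":0},{"dx":-15,"dy":9,"dz":0,"wx":0,"wy":0,"wz":0,"hand":0}]'; python3 -m crank '[{"dx":0,"dy":0,"dz":0,"wx":0,"wy":0,"wz":8,"hand":0},{"dx":0,"dy":0,"dz":8,"wx":0,"wy":0,"wz":9,"hand":0},{"dx":0,"dy":0,"dz":20,"wx":0,"wy":0,"wz":9,"hand":0},{"dx":0,"dy":0,"dz":20,"wx":0,"wy":0,"wz":8,"hand":0},{"dx":0,"dy":0,"dz":0,"wx":0,"wy":0,"wz":0,"hand":0}]';python3 st.py
python3 - <<'E'
from h import *
T=tool();C=cam('wrist',T); im=snap('wrist','w14.png'); t=snap('top','top1.png')
p=proj(C,[.525,-.2872,.085]); print(p,proj(C,T[:3,3]+T[:3,:3]@[0,.0025,.0885])); togo((.525,-.2872,.24),20.7)
z=cv2.resize(im[170:250,240:320],None,fx=7,fy=7,interpolation=cv2.INTER_CUBIC); cv2.imwrite('pics/w14z.png',z)
a=cv2.imread('pics/top0.png')[180:285,165:270]; b=t[180:285,165:270]
cv2.imwrite('pics/topd.png',cv2.resize(np.hstack([b,cv2.absdiff(a,b)*3]),None,fx=3.5,fy=3.5))
E
```

```text
time_s: 22.42
tcp_pos: [0.5224, -0.2879, 0.282]
eef_rot: [-179.9, 0.1, 54.4]
contact_force: [-0.0, 1.3, -1.9]
gripper_width: 0.0299
time_s: 23.05
tcp_pos: [0.5224, -0.2849, 0.2333]
eef_rot: [-179.8, 0.2, 20.7]
contact_force: [-0.5, 0.1, -1.6]
gripper_width: 0.0297
m [-0.062 -0.164  0.005] f [-0.5  0.1 -1.6] j6 -149.5 yaw 20.7 z 0.2333 23.05
[280.85674593 203.05217563] [278.81795368 219.28520214]
shift tool mm [ 0.6  2.  -4.3] turn [-0.    0.03  0.1 ]
```

View pics/w14z.png

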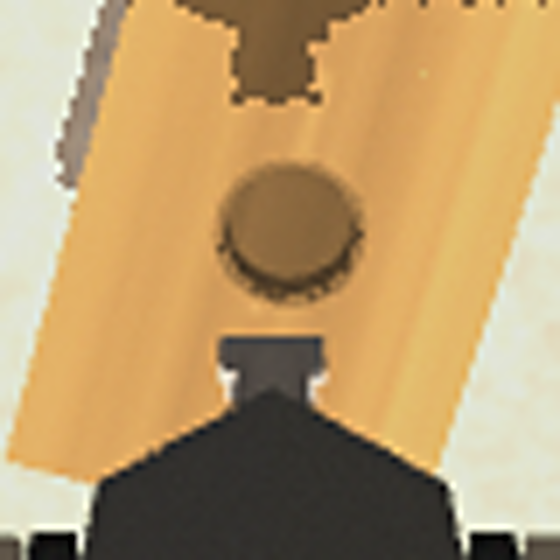

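View pics/topd.png

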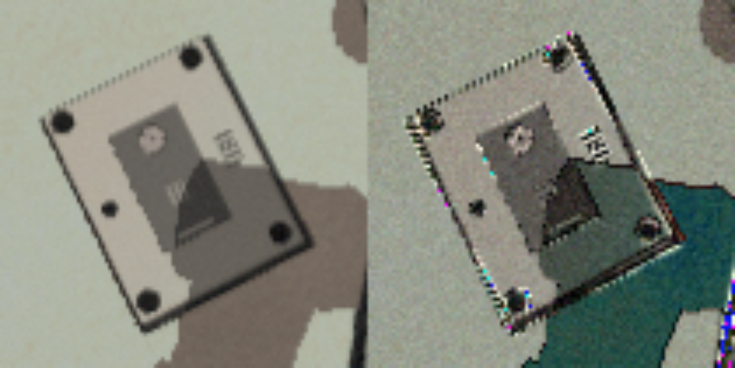

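```bash
python3 - <<'E'
from align import *
al((278.8,219.5),(281.4,203),ztop=.085)
C=cam('top')
for n in ('top0','top1'):
    g=255-cv2.cvtColor(cv2.imread(f'pics/{n}.png'),cv2.COLOR_BGR2GRAY).astype(float); o=[]
    for (u,v) in [(182,215),(218,196),(207,265),(244,245),(196,239)]:
        w=g[v-5:v+6,u-5:u+6]; w=np.clip(w-190,0,None); ys,xs=np.mgrid[-5:6,-5:6]; o.append((u+(w*xs).sum()/w.sum(),v+(w*ys).sum()/w.sum()))
    print(np.round(o,2).tolist(),[at_z(C,p,.035)[:2].round(4).tolist() for p in o])
E
```

```text
tip tool mm [-2.00e-02  2.68e+00  8.85e+01] head [  2.64   4.04 150.68] move [ 2.66  1.36 62.18]
[[181.54, 215.24], [218.28, 195.3], [207.32, 265.88], [245.0, 245.35], [195.53, 239.91]] [[0.5786, 0.2505], [0.6344, 0.1476], [0.436, 0.1751], [0.4909, 0.0716], [0.5082, 0.2093]]
[[182.41, 214.61], [219.01, 195.99], [206.71, 266.05], [244.89, 245.62], [195.5, 239.51]] [[0.5803, 0.2481], [0.6323, 0.1455], [0.4356, 0.1768], [0.4902, 0.0719], [0.5093, 0.2094]]
```

```bash
python3 -m crank '[{"dx":2.6,"dy":1.3,"dz":10,"wx":0,"wy":0,"wz":0,"hand":0},{"dx":0,"dy":0,"dz":20,"wx":0,"wy":0,"wz":0,"hand":0},{"dx":0,"dy":0,"dz":20,"wx":0,"wy":0,"wz":0,"hand":0},{"dx":0,"dy":0,"dz":0,"wx":0,"wy":0,"wz":0,"hand":0}]';python3 st.py
python3 - <<'E'
from h import *
im=snap('wrist','w15.png'); z=cv2.resize(im[170:250,240:320],None,fx=7,fy=7,interpolation=cv2.INTER_CUBIC); cv2.imwrite('pics/w15z.png',z)
E
```

```text
time_s: 23.65
tcp_pos: [0.5257, -0.2858, 0.184]
eef_rot: [-179.9, 0.1, 20.6]
contact_force: [-0.5, 0.3, -0.3]
gripper_width: 0.0297
m [-0.076 -0.147 -0.02 ] f [-0.5  0.3 -0.3] j6 -149.5 yaw 20.6 z 0.184 23.65
```

View pics/w15z.png

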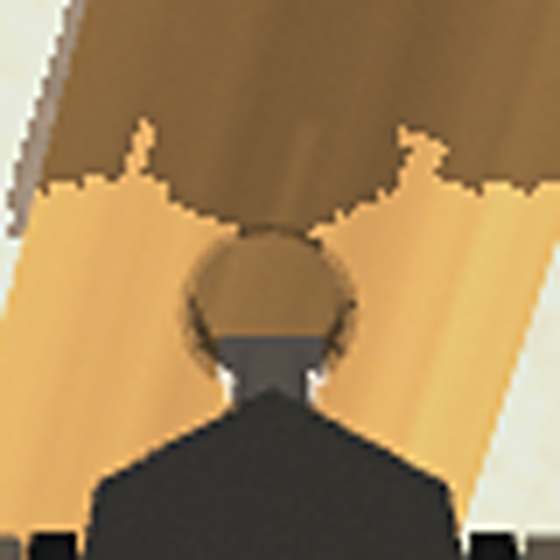

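```bash
python3 -m crank '[{"dx":0,"dy":-1.5,"dz":4,"wx":0,"wy":0,"wz":0,"hand":0},{"dx":0,"dy":0,"dz":8,"wx":0,"wy":0,"wz":0,"hand":0},{"dx":0,"dy":0,"dz":8,"wx":0,"wy":0,"wz":0,"hand":0},{"dx":0,"dy":0,"dz":0,"wx":0,"wy":0,"wz":0,"hand":0}]';python3 st.py
python3 - <<'E'
from h import *
im=snap('wrist','w16.png'); z=cv2.resize(im[170:250,240:320],None,fx=7,fy=7,interpolation=cv2.INTER_CUBIC); cv2.imwrite('pics/w16z.png',z)
E
```

```text
time_s: 24.2
tcp_pos: [0.5254, -0.2845, 0.1645]
eef_rot: [-179.9, 0.1, 20.6]
contact_force: [-0.1, 0.4, -1.3]
gripper_width: 0.03
m [-0.085 -0.178 -0.017] f [-0.1  0.4 -1.3] j6 -149.7 yaw 20.6 z 0.1645 24.2
```

View pics/w16z.png

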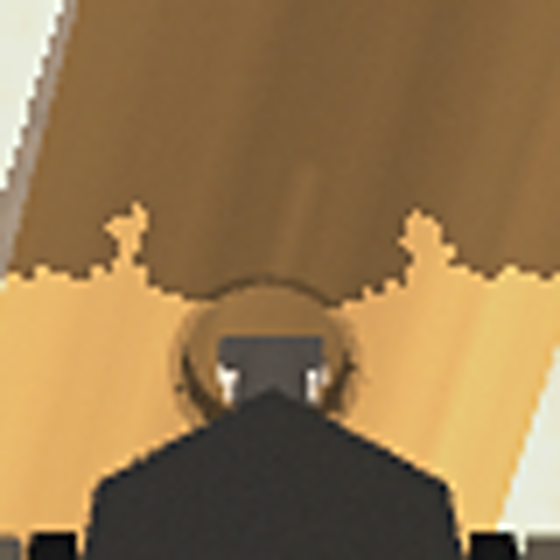

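Tip is inside the hole, no contact force (zoom centre col 271 for both). Continue down.

```bash
python3 -m crank '[{"dx":0,"dy":0,"dz":10,"wx":0,"wy":0,"wz":0,"hand":0},{"dx":0,"dy":0,"dz":14,"wx":0,"wy":0,"wz":0,"hand":0},{"dx":0,"dy":0,"dz":14,"wx":0,"wy":0,"wz":0,"hand":0},{"dx":0,"dy":0,"dz":10,"wx":0,"wy":0,"wz":0,"hand":0},{"dx":0,"dy":0,"dz":8,"wx":0,"wy":0,"wz":0,"hand":0},{"dx":0,"dy":0,"dz":0,"wx":0,"wy":0,"wz":0,"hand":0}]';python3 st.py
```

```text
time_s: 25.0
tcp_pos: [0.5256, -0.2846, 0.1087]
eef_rot: [-180.0, 0.1, 20.6]
contact_force: [1.0, 0.1, -1.6]
gripper_width: 0.0301
m [-0.034 -0.149 -0.034] f [ 1.   0.1 -1.6] j6 -149.7 yaw 20.6 z 0.1087 25.0
```

```bash
python3 -m crank '[{"dx":0,"dy":0,"dz":2.5,"wx":0,"wy":0,"wz":0,"hand":0},{"dx":0,"dy":0,"dz":1,"wx":0,"wy":0,"wz":0,"hand":0},{"dx":0,"dy":0,"dz":0,"wx":0,"wy":0,"wz":0,"hand":0}]';python3 st.py;python3 - <<'E'
from h import *
snap('wrist','w17.png')
E
```

```text
time_s: 25.38
tcp_pos: [0.526, -0.2847, 0.1062]
eef_rot: [180.0, -0.0, 20.6]
contact_force: [0.9, 0.3, -1.1]
gripper_width: 0.0296
m [-0.095 -0.141 -0.063] f [ 0.9  0.3 -1.1] j6 -149.7 yaw 20.6 z 0.1062 25.375
```

View pics/w17.png

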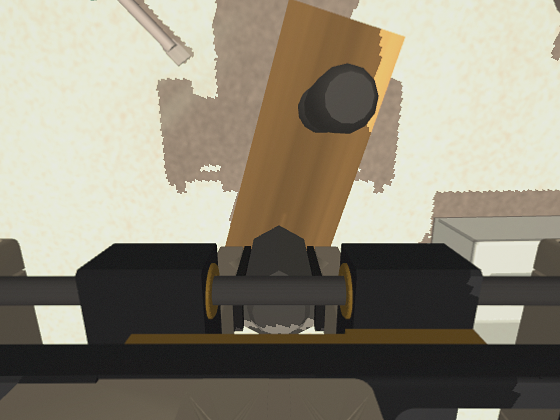

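```bash
python3 -m crank '[{"dx":0,"dy":0,"dz":1.5,"wx":0,"wy":0,"wz":0,"hand":0},{"dx":0,"dy":0,"dz":0.8,"wx":0,"wy":0,"wz":0,"hand":0},{"dx":0,"dy":0,"dz":0,"wx":0,"wy":0,"wz":0,"hand":0}]';python3 st.py; python3 -m crank '[{"dx":0,"dy":0,"dz":0.5,"wx":0,"wy":0,"wz":0,"hand":0},{"dx":0,"dy":0,"dz":0,"wx":0,"wy":0,"wz":0,"hand":0}]';python3 st.py
```

```text
time_s: 25.8
tcp_pos: [0.5259, -0.2847, 0.1036]
eef_rot: [-180.0, 0.0, 20.6]
contact_force: [-0.2, 0.0, -2.4]
gripper_width: 0.0297
m [-0.095 -0.156 -0.037] f [-0.2  0.  -2.4] j6 -149.7 yaw 20.6 z 0.1036 25.8
time_s: 26.05
tcp_pos: [0.526, -0.2847, 0.1035]
eef_rot: [180.0, -0.0, 20.6]
contact_force: [-1.5, 0.8, 2.5]
gripper_width: 0.03
m [ 0.351  0.359 -0.032] f [-1.5  0.8  2.5] j6 -149.7 yaw 20.6 z 0.1035 26.05
```

```bash
python3 -m crank '[{"dx":0,"dy":0,"dz":0,"wx":0,"wy":0,"wz":0,"hand":50},{"dx":0,"dy":0,"dz":0,"wx":0,"wy":0,"wz":0,"hand":80},{"dx":0,"dy":0,"dz":0,"wx":0,"wy":0,"wz":0,"hand":80},{"dx":0,"dy":0,"dz":0,"wx":0,"wy":0,"wz":0,"hand":80},{"dx":0,"dy":0,"dz":0,"wx":0,"wy":0,"wz":0,"hand":80},{"dx":0,"dy":0,"dz":0,"wx":0,"wy":0,"wz":0,"hand":80}]';python3 st.py; python3 - <<'E'
from h import *
snap('wrist','w18.png')
E
```

```text
time_s: 26.8
tcp_pos: [0.5259, -0.2847, 0.1031]
eef_rot: [-180.0, 0.0, 20.6]
contact_force: [-0.4, 0.6, -0.0]
gripper_width: 0.0701
m [-0.093 -0.209 -0.02 ] f [-0.4  0.6 -0. ] j6 -149.7 yaw 20.6 z 0.1031 26.8
```

View pics/w18.png

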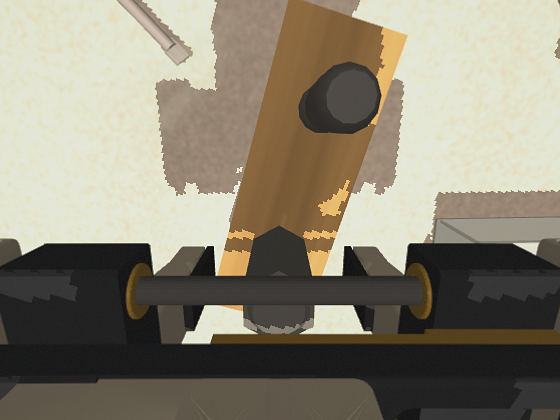

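Driver stands centred (col 279) between open fingers. Rise and withdraw.

```bash
python3 -m crank '[{"dx":0,"dy":0,"dz":-10,"wx":0,"wy":0,"wz":0,"hand":80},{"dx":0,"dy":0,"dz":-25,"wx":0,"wy":0,"wz":0,"hand":80},{"dx":0,"dy":0,"dz":-40,"wx":0,"wy":0,"wz":0,"hand":80},{"dx":0,"dy":0,"dz":-45,"wx":0,"wy":0,"wz":0,"hand":80},{"dx":0,"dy":0,"dz":-30,"wx":0,"wy":0,"wz":0,"hand":80},{"dx":0,"dy":0,"dz":0,"wx":0,"wy":0,"wz":0,"hand":80}]';python3 st.py; python3 - <<'E'
from h import *
snap('wrist','w19.png'); snap('scene','scene2.png')
b=cv2.imread('pics/scene2.png'); cv2.imwrite('pics/scene2z.png',cv2.resize(b[80:300,160:440],None,fx=2.8,fy=2.7,interpolation=cv2.INTER_CUBIC))
E
```

```text
time_s: 27.6
tcp_pos: [0.5272, -0.2852, 0.2571]
eef_rot: [179.8, -0.3, 20.6]
contact_force: [0.8, 0.9, -0.7]
gripper_width: 0.0702
m [-0.02  -0.138  0.06 ] f [ 0.8  0.9 -0.7] j6 -149.7 yaw 20.6 z 0.2571 27.6
```

View pics/w19.png

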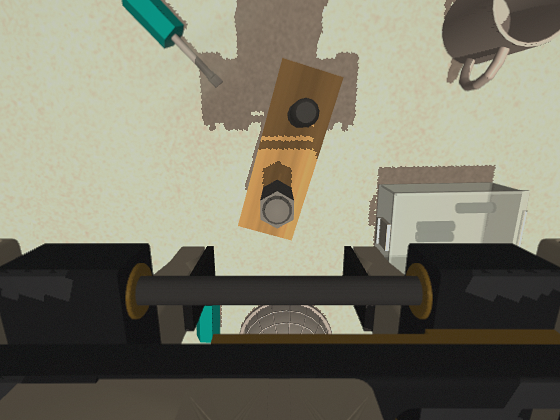

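View pics/scene2z.png

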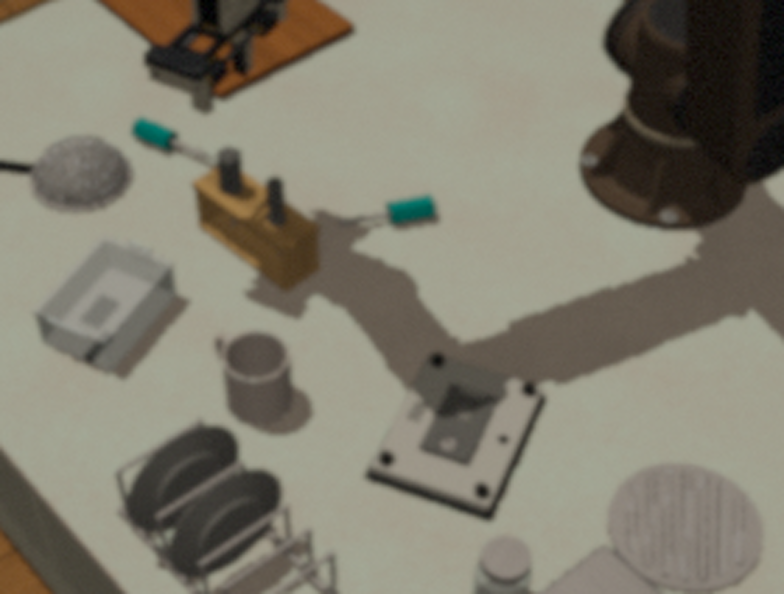

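```bash
python3 - <<'E'
from h import *
print(order.close_job())
E
```

```text
the job is handed in; nothing more can be done
None
```

I drove the screw clockwise until it stopped, hung the grey flat driver back in its own rack hole, and handed the job in at about 28 s. The gripper was clear of everything.

**Screw:**
- I turned the driver about 290° in one pass. The pictures show the slot itself turned roughly 260–280°, or about 3.7–3.9 mm of travel.
- At the end the torque rose from about 0.1 to about 0.3 N m. The blade's lower edge was then at a height of 28.3 mm. The slot floor sits at 28.5 mm when the screw is home, so the two agree.
- I did not measure the head's height separately.

**Driver:** its shoulder touched the rack's top board at the same tool height as when I picked it up. The last pictures show it upright in its hole, with the cross-point driver still in the other hole.

**Checks that disagreed or were less than clean:**
- **Scale turned slightly:** before-and-after pictures put the scale about 1–2° clockwise of where it was, with its centre shifted by under 1 mm in the top view. The wrist view gave about 4 mm, but its fit was rough. The turn probably came from the final tightening torque.
- **Sideways push:** the blade sat about 2.7 mm off the gripper's axis, so I pushed sideways with up to 6 N early in the drive and then corrected it.
- **Turquoise drivers:** the two look-alikes stood upright in the first picture and were lying down later. At least one was already down when the arm first reached the rack, and I never touched either.

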